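Click a spare relay into the pump switch panel and switch its channel on

ROBOT

A 6-joint arm with a two-finger parallel gripper is mounted at the origin on the work surface. World frame = base frame: x ahead of the robot, y to its left, z up, the work surface at z = 0. Lengths are in m, angles in rad, forces in N, time in s.
With the tool pointing down it reaches from about 0.375 to 0.9 m from the base axis. Payload 3.1 kg.
Tool frame: the origin (TCP) lies at the very end of the fingers, on their centre line; the grasp point (between the pads) lies 19 mm behind it (manip.grasp_offset is the distance from the TCP to the grasp point, in m); y points along the fingers, z is the direction in which the jaws open and shut, and the axes are right-handed (so a half turn about y gives the same grasp; the last joint's range is limited). The gripper opens to 85 mm and grips with 20 to 120 N. Pads are 22 mm wide; open, the fingers measure 114 mm over their backs; the gripper's body (76 mm by 85 mm) begins 54 mm behind the grasp point. The pads swing forward as they close: fully open they stand 13 mm farther back than shut.
Start: joints at [-1.333, 0.527, 1.433, -0, 1.181, -0.178], TCP at [0.253, -0.571, 0.198] pointing down, gripper open.
Joint ranges: [-3.08, 3.08], [-0.75, 2.2], [0.22, 2.44], [-1.43, 4.57], [0, 2.65], [-2.85, 2.85]. Speed limits (rad/s): [2.79, 2.79, 3.14, 3.14, 3.14, 3.14].

INTERFACE

Orientations are given as a unit quaternion [x, y, z, w].
In Python, from station import manip gives the robot as it stands.
- The arm moves only by the tool apply_moves, never from a script. Its argument "motion" is a list of rows, each a list of 5 numbers: the finger opening in mm, from 0 to 85.4, then the shift along the tool's x, y, z in units of 30 mm (1.0 is 30 mm), then the turn about the tool's y in units of 10 degrees (1.0 is 10 degrees). In form: [[fingers, x, y, z, twist], ...]. A call has 1 to 12 rows; each row is the pose to reach, as a shift and turn from the pose commanded when the call began, along the tool's axes at that moment; what a row does not reach only later rows make up. A row lasts 1/8 s, in which the tool goes at most 62.5 mm and 10.7 degrees, less where a joint would pass 70% of its speed; a pose out of reach is approached as far as the arm can. A call with a gripper value outside its range is refused whole. The fingers move at their own pace and stop on an object; "squeeze" is the grip in N (left out, the last holds). Time passes only in rows, so rows that repeat a pose let the fingers close. It gives the time, the measured TCP pose, the force and the opening at its end, in the units of the state.
- manip.sense(): the state, without advancing time (a new reading comes with each control period).
- manip.snapshot(name): name is "side" or "top"; returns the picture (420x560x3 uint8, red, green, blue); there is no depth.
- manip.get_calibration(name): a dict with "intrinsics" (3x3 intrinsics, pixels), "extrinsics" (4x4, takes a point from camera to world coordinates). Camera axes: x right, y up, looking along -z (the intrinsics and any distortion apply to the point x, -y, -z); pixel columns grow to the right and rows downward; lengths in m; the calibration is good to about 2 mm. A picture is of the moment at which its call begins. get_calibration takes no time and is no camera call.
- manip.sign_off(): hands the job in, once; it reports no verdict.
The state is a dict: "t": time; "q": joint angles; "qd": joint speeds; "tau": joint torques, N m; "tcp_pos": TCP position; "tool_rot": TCP orientation; "force": force on the tool from outside, world axes, zero at the start; "ft_torque": the same for the moment, N m; "finger_gap": opening from 0.0 (shut) to 1.0 (fully open).
Only numpy, scipy, OpenCV 4.12 (cv2) and the standard library are available. Lean on these libraries where they do the work, as an engineer would, in place of code of your own. Each camera call takes 0.05 s, during which the arm holds its last target.

TASK

Fit the spare plug-in relay into the empty socket of the aluminium switch panel: press it straight down, firmly but without forcing it, until it is fully home and the socket's sprung clip has clicked over its base. Then let go and switch that channel on by pushing the toggle in front of that socket all the way over, towards the socket. Leave the other two switches, which are on, and everything else on the shelf as they are.

Things in the scene. Friction and masses are not known exactly. Their poses are not given: they have to be found in the camera images.
- relay_center (a point): Centre (half-way up) of the spare relay: loose, upright, 85 g, 74 mm tall, standing left or right of the panel. Clear cover with a coil inside, 36 (its x) by 28 mm (y), 40 mm tall, to be grasped across y. Below it a black base flange 46 by 28 mm, 12 mm thick, 5 mm beyond the cover at both x ends; the flange's underside is 15 mm below this point. Fits either way round.
- relay_foot (a point): Centre of the underside of the relay's spigot, 37 mm below its centre. The black spigot under the flange is 25 (x) by 19 mm (y) and 22 mm long; its lowest 6 mm taper by 2 mm a side.
- channel_a: The channel plate with the empty socket, fixed, in any of the three places side by side on the panel. Origin in the middle of its underside, on the panel's top, 30 mm above the shelf; x from toggle to socket (about away from the robot), y left, z up. Plate 176 by 72 mm, 2 mm thick; socket 68 (x) by 44 mm, its centre at x = +35 mm; toggle at x = -55 mm.
- socket_mouth (a point): Centre of the empty socket's hole at the mean height of its mouth (top of the black contact block), 34 mm above the channel's origin. Hole 27.5 (x) by 21.5 mm (y), 21 mm deep. Fully home the spigot stands on its hard bottom, the relay's centre 16 mm above the mouth. The block with its clip is height-adjustable: within 7 mm above or below this point, not measured: feel for home. Over 30 N cracks the bottom.
- clip (a joint): Sprung clip at the +x end of the empty socket, hinged on the contact block, in rad: 0 at rest, grows outwards. Its ramped nose starts 14.5 mm above the mouth, 3 mm over the flange's end; its top 37 mm above the mouth. The relay's flange meets it 17 to 22 mm before home, pushes it to about 0.13 rad (3 to 8 N), and within the last 1.5 mm it clicks back to 0 over the flange.
- toggle_a (a joint): Toggle switch of the channel with the empty socket, in rad: 0 off (bat leans 0.4 rad away from the socket, towards the robot), 0.8 on (leans 0.4 rad towards the socket). It stays where it is left; about 2 to 3 N at its end moves it.
- toggle_pivot (a point): Pivot of that toggle, fixed on the channel plate, 10 mm above its origin and 90 mm in front of the socket's centre. The steel bat is 6 mm thick with an 8.4 mm ball at its end, 22 mm from the pivot.
- toggle_b (a joint): Toggle of a channel whose relay is already fitted: same size, 0.8 is on. Leave it on.
- toggle_c (a joint): Toggle of the other channel whose relay is already fitted: same size, 0.8 is on. Leave it on.
- panel: Aluminium chassis 190 mm (x) by 270 mm (y) by 30 mm tall, fixed; origin in the middle of its underside. It carries the three channels at y = -80, 0 and +80 mm, with the same axes. The two fitted relays stand 87 mm above its top.
- jar: Closed glass jar, 54 mm across, 62 mm tall, loose; origin under its centre. Bystander.
- cone: Clear plastic feeding cone, 84 mm across, 60 mm tall, standing rim down; origin under its centre. Bystander.
- suction_cup: Black suction cup, 42 mm across, 24 mm tall; origin under its centre. Bystander.
- driftwood: Ceramic driftwood replica, about 170 mm long (its x) by 110 mm, 85 mm tall; origin under its middle. Bystander.
- screwdriver: Screwdriver lying along its x, 160 mm long. Bystander.
- food_tin: Round food tin, 60 mm across, 75 mm tall; origin under its centre. Bystander.
- glass_magnet: Black glass-cleaning magnet with a grey handle, 70 by 36 mm, 34 mm tall; origin under its centre. Bystander.
Mind the look-alikes: they are no part of the job. What is shaped like the part that bears relay_center but orange is not meant.

How it is judged:
By the outcome, as a careful person would: the job done as asked, in the order asked, and still so for the second after the job is handed in, with the robot touching nothing.
It also fails if it takes over 48 s, if anything falls off the work surface, if the arm or the gripper's body presses on something with over 40 N, if the wrist force passes 120 N, or if a joint passes its speed limit or range.

## Working session

There is one attempt and no reset: what is moved stays moved. The work goes in short steps, Python scripts to look and compute and a tool call to move; the robot and the scene stay as the last step left them, time stands still between calls to the robot, and variables do not carry over. Pictures are saved under pics/ and viewed, and the job is handed in when it is done.

Besides the shell and the picture viewer there is one more tool, called after "Request:" by a JSON object that holds its "op" and its "data". apply_moves: Moves the arm, as the interface text tells. Its arguments: {"type":"object","properties":{"motion":{"type":"array"},"squeeze":{"type":"number"}},"required":["motion"]}

```bash
mkdir -p pics; cat > h.py <<'E'
from station import manip
import numpy as np, cv2
def snap(n,f):
    im=manip.snapshot(n); cv2.imwrite(f'pics/{f}.png',im[:,:,::-1]); return im
E
python3 - <<'E'
from h import *
np.set_printoptions(precision=4,suppress=True)
s=manip.sense(); print(s)
for n in("side","top"):
    c=manip.get_calibration(n); print(n,c); snap(n,n+'0')
print(manip.grasp_offset)
E
```

```text
{'t': 0.0, 'q': array([-1.3325,  0.5285,  1.4339, -0.    ,  1.1814, -0.1785]), 'qd': array([-0.    ,  0.0007,  0.0005, -0.0006, -0.    , -0.0016]), 'tau': array([ -0.0016, -44.2357, -17.8025,  -0.0002,   0.0086,  -0.    ]), 'tcp_pos': array([ 0.2528, -0.5707,  0.1973]), 'tool_rot': array([-0.1463,  0.6926, -0.691 ,  0.1463]), 'force': array([-0.1941, -0.407 ,  0.0894]), 'ft_torque': array([-0.015 , -0.0066, -0.0013]), 'finger_gap': 0.9984114969669903}
side {'intrinsics': array([[426.2613,   0.    , 284.1097],
       [  0.    , 426.2613, 209.1547],
       [  0.    ,   0.    ,   1.    ]]), 'extrinsics': array([[-0.9589,  0.1542, -0.2384,  0.257 ],
       [-0.2835, -0.5657,  0.7743,  0.8499],
       [-0.0155,  0.81  ,  0.5862,  0.7074],
       [ 0.    ,  0.    ,  0.    ,  1.    ]])}
top {'intrinsics': array([[421.0237,   0.    , 275.5582],
       [  0.    , 421.0237, 212.516 ],
       [  0.    ,   0.    ,   1.    ]]), 'extrinsics': array([[-0.0147,  0.9893, -0.1455,  0.3789],
       [-0.9998, -0.017 , -0.0143,  0.0526],
       [-0.0166,  0.1452,  0.9893,  1.0869],
       [ 0.    ,  0.    ,  0.    ,  1.    ]])}
0.0187
```

View pics/side0.png

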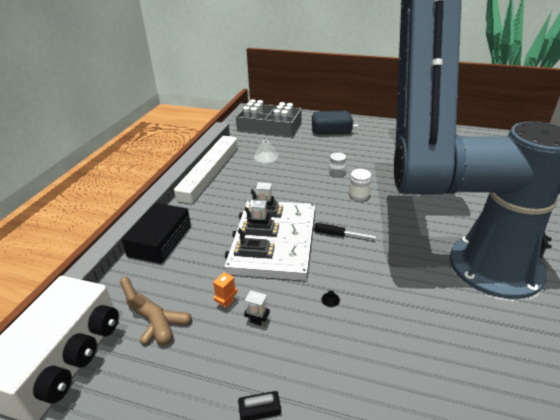

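View pics/top0.png

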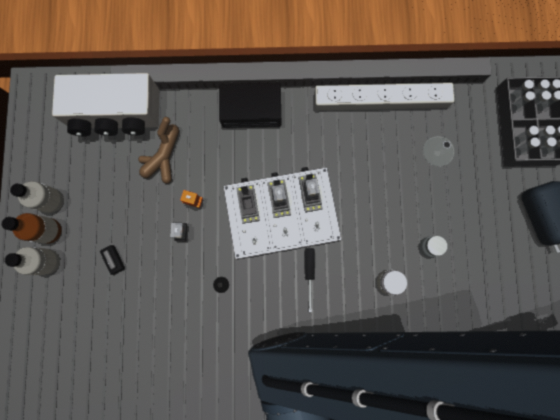

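The empty socket is the leftmost channel (top image around 249,205). The spare relay stands to the left at top (179,231), side (257,306). The orange look-alike is next to it. I'll zoom in to measure.

```bash
python3 - <<'E'
import cv2
t=cv2.imread('pics/top0.png'); s=cv2.imread('pics/side0.png')
def z(im,x0,y0,w,h,k,f): cv2.imwrite('pics/'+f,cv2.resize(im[y0:y0+h,x0:x0+w],None,fx=k,fy=k,interpolation=cv2.INTER_CUBIC))
z(t,215,160,130,100,6,'ztp.png'); z(t,160,180,60,70,8,'ztr.png')
z(s,225,175,100,105,5.7,'zsp.png'); z(s,205,265,75,65,8,'zsr.png')
E
```

```text
(no output)
```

View pics/ztp.png

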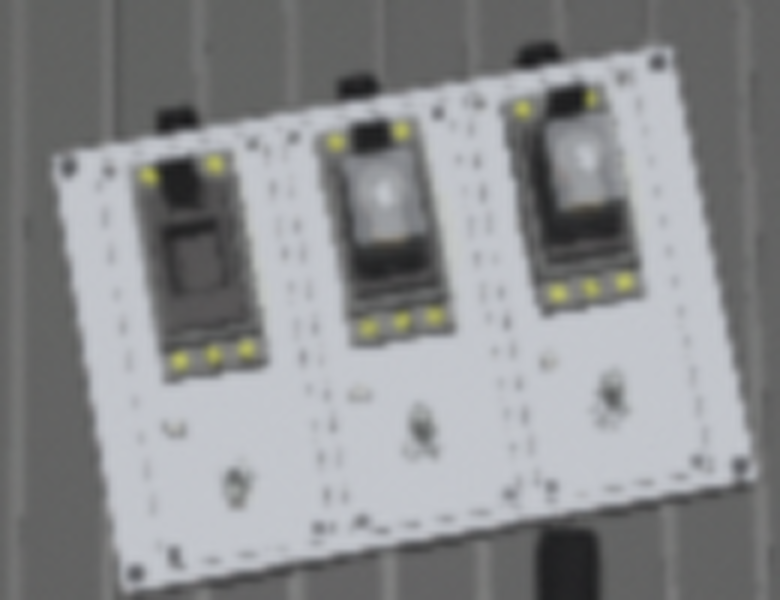

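View pics/ztr.png

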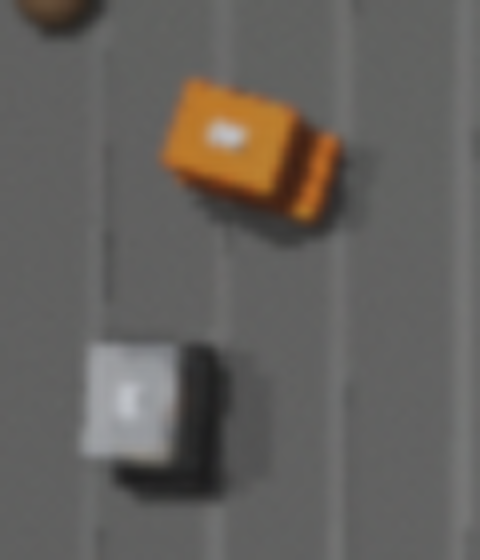

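View pics/zsp.png

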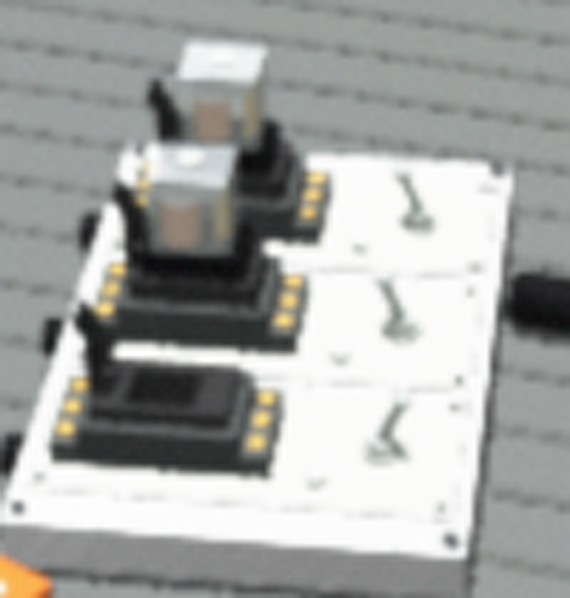

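View pics/zsr.png

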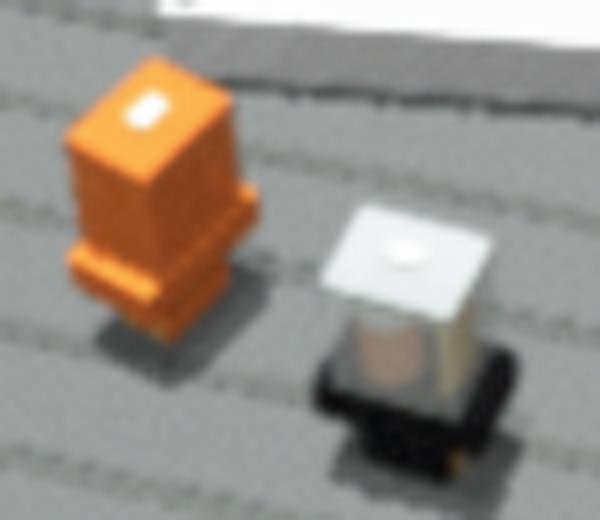

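```bash
cat >> h.py <<'E'
from scipy.optimize import least_squares
CAL={n:manip.get_calibration(n) for n in("side","top")}
def proj(n,P):
    c=CAL[n]; P=np.atleast_2d(P); E=c['extrinsics']; p=(P-E[:3,3])@E[:3,:3]
    p=p*[1,-1,-1]; q=p@c['intrinsics'].T; return q[:,:2]/q[:,2:]
def place(pose,L):
    x,y,a=pose[:3]; L=np.atleast_2d(np.array(L,float)); c,s=np.cos(a),np.sin(a)
    return np.c_[x+c*L[:,0]-s*L[:,1], y+s*L[:,0]+c*L[:,1], L[:,2]+(pose[3] if len(pose)>3 else 0)]
def unz(p,x0,y0,k): return (np.array(p,float)+.5)/k-.5+[x0,y0]
E
python3 - <<'E'
from h import *
np.set_printoptions(precision=4,suppress=True)
hx,hy=.095,.135
T=unz([(52,155),(672,45),(757,480),(125,592)],215,160,6); TL=[(hx,hy,.03),(hx,-hy,.03),(-hx,-hy,.03),(-hx,hy,.03)]
S=unz([(465,557),(1,530),(515,168)],225,175,5.7); SL=[(-hx,hy,.03),(hx,hy,.03),(-hx,-hy,.03)]
def fit(obs,x0):
    f=lambda p: np.concatenate([(proj(n,place(p,L))-o).ravel() for n,o,L in obs])
    r=least_squares(f,x0); return r.x, r.fun.reshape(-1,2)
for obs in ([("top",T,TL)],[("side",S,SL)],[("top",T,TL),("side",S,SL)]):
    p,r=fit(obs,[.55,-.05,0.]); print(p,'\n',r)
P=p
print('mouth',place(P,[[.035,.08,.064]]),'pivot',place(P,[[-.055,.08,.04]]))
m=[(.035+a*.01375,.08+b*.01075,.064) for a,b in((1,1),(1,-1),(-1,-1),(-1,1))]
print('mouth px top zoom',(proj('top',place(P,m))-[215,160]+.5)*6-.5)
print('side zoom',(proj('side',place(P,m))-[225,175]+.5)*5.7-.5)
# relay: cover top z=.074, 36x28
c=[(a*.018,b*.014,.074) for a,b in((1,1),(1,-1),(-1,-1),(-1,1))]
RT=unz([(90,343),(183,345),(175,465),(82,457)],160,180,8)
RS=unz([(362,203),(495,240),(460,322),(322,280)],205,265,8)
# side: +x left?, 
print('approx px of world axes side', proj('side',[[.4,.15,.07],[.43,.15,.07],[.4,.18,.07]]))
for perm in range(1):
  for obs in ([("top",RT,c)],):
    p,r=fit(obs,[.5,.2,0.]); print(p,'\n',r)
R=p
print((proj('side',place(R,c))-[205,265]+.5)*8-.5)
E
```

```text
[0.5352 0.0529 0.1603] 
 [[-0.0589 -0.1689]
 [ 0.0332 -0.1024]
 [ 0.4019 -0.0047]
 [-0.3785  0.2456]]
[0.5297 0.0584 0.1662] 
 [[ 0.8123  0.6816]
 [-0.5618 -0.7558]
 [-0.325  -0.1062]]
[0.533  0.0542 0.164 ] 
 [[-0.6677  0.8814]
 [-0.6139  0.5655]
 [ 0.0177  0.6465]
 [-0.7209  1.2994]
 [-0.2977 -0.8171]
 [-1.2754 -2.3235]
 [-1.0415 -1.0868]]
mouth [[0.5545 0.1388 0.064 ]] pivot [[0.4657 0.1241 0.04  ]]
mouth px top zoom [[160.0699 232.3722]
 [211.4536 223.0851]
 [222.7683 287.9254]
 [171.1881 297.2614]]
side zoom [[121.9259 389.3777]
 [132.0189 355.8801]
 [197.3201 360.3195]
 [188.3369 393.9959]]
approx px of world axes side [[316.0358 253.2894]
 [302.9822 250.8989]
 [312.9234 262.2051]]
[ 0.4895  0.3092 -0.0565] 
 [[ 0.1579 -0.1662]
 [-0.0319  0.0379]
 [-0.1287 -0.2034]
 [ 0.0034  0.3311]]
[[305.2455 270.6298]
 [350.815  191.3279]
 [483.2129 225.7099]
 [440.4805 306.8628]]
```

```bash
cat >> h.py <<'E'
from scipy.spatial.transform import Rotation as Rn
def rows(dst,yaw,s=None):
    """shift units (30mm) in tool axes to bring TCP to dst, twist units; yaw = world yaw wanted for tool z axis mod pi"""
    s=s or manip.sense(); R=Rn.from_quat(s['tool_rot']).as_matrix()
    d=R.T@(np.array(dst)-s['tcp_pos'])/.03
    zy=np.arctan2(R[1,2],R[0,2]); dy=(yaw-zy+np.pi/2)%np.pi-np.pi/2
    return d, np.degrees(-dy)/10, R
E
python3 - <<'E'
from h import *
np.set_printoptions(precision=4,suppress=True)
def fit(obs,x0):
    f=lambda p: np.concatenate([(proj(n,place(p,L))-o).ravel() for n,o,L in obs])
    r=least_squares(f,x0); return r.x, r.fun.reshape(-1,2)
c=[(a*.018,b*.014,.074) for a,b in((1,1),(1,-1),(-1,-1),(-1,1))]
RS=unz([(322,280),(362,203),(495,240),(460,322)],205,265,8)
p,r=fit([("side",RS,c)],[.5,.3,0.]);print('relay side',p,r)
d,t,R=rows([.4895,.3092,.15],np.pi/2-.0565); print(d,t);print(R)
print((proj('top',[.4895,.3092,.037])), proj('side',[.4895,.3092,.037]))
E
```

```text
relay side [ 0.4846  0.3121 -0.0454] [[-0.2404  0.5195]
 [ 0.2908  0.1112]
 [ 0.3785 -0.3225]
 [-0.4117 -0.3115]]
[-19.0859   1.6333 -23.6261] 2.7116615944155713
[[-0.9144 -0.0005  0.4048]
 [-0.4048  0.0019 -0.9144]
 [-0.0004 -1.     -0.0019]]
[[179.8184 231.3921]] [[254.9536 308.1284]]
```

```bash
python3 - <<'E'
from h import *
np.set_printoptions(precision=2,suppress=True)
for P in ([.47,-.1,.2],[.487,.311,.2]):
    print(*rows(P,np.pi/2-.052)[:2])
E
```

```text
[-12.97  -0.06 -11.42] 2.6858784936346836
[-19.03  -0.03 -23.72] 2.6858784936346836
```

Request:
{"op": "apply_moves", "data": {"motion": [[85, -1.6, 0, -1.4, 0.3], [85, -3.1, 0, -2.7, 0.7], [85, -4.7, 0, -4.1, 1.1], [85, -6.2, 0, -5.5, 1.5], [85, -7.8, 0, -6.9, 1.9], [85, -9.4, 0, -8.2, 2.3], [85, -10.9, 0, -9.6, 2.69], [85, -12.5, 0, -11, 2.69], [85, -13.5, 0, -12.8, 2.69], [85, -14.4, 0, -14.6, 2.69], [85, -15.3, 0, -16.4, 2.69], [85, -16.2, 0, -18.2, 2.69]], "squeeze": 60}}

```text
t: 1.6
tcp_pos: [0.4761, 0.1265, 0.1982]
tool_rot: [-0.019, -0.707, 0.707, 0.019]
force: [1.5, -0.6, 0.7]
finger_gap: 0.995
```

```bash
python3 - <<'E'
from h import *
np.set_printoptions(precision=2,suppress=True)
print(*rows([.487,.311,.15],np.pi/2-.052)[:2],manip.sense()['t'])
E
```

```text
[-0.04  1.61 -6.16] -0.004214339282150288 1.6
```

Request:
{"op": "apply_moves", "data": {"motion": [[85, 0, 0.2, -1.8, 0], [85, 0, 0.5, -3.6, 0], [85, 0, 1, -5, 0], [85, -0.04, 1.6, -6.1, 0], [85, -0.04, 1.6, -6.1, 0]]}}

```text
t: 2.22
tcp_pos: [0.4858, 0.3088, 0.1484]
tool_rot: [-0.016, -0.706, 0.707, 0.019]
force: [0.2, -0.8, -0.8]
finger_gap: 0.995
```

```bash
python3 - <<'E'
from h import *
np.set_printoptions(precision=2,suppress=True)
s=manip.sense();print(s['tcp_pos'],s['force'],s['t'])
t=snap('top','t1');d=snap('side','s1')
k=5
a=cv2.resize(t[170:280,130:230],None,fx=k,fy=k,interpolation=3);b=cv2.resize(d[230:340,200:300],None,fx=k,fy=k,interpolation=3)
cv2.imwrite('pics/z1.png',cv2.resize(np.hstack([a,b])[:,:,::-1],None,fx=.79,fy=.79))
print(proj('top',s['tcp_pos']),proj('side',s['tcp_pos']))
E
```

```text
[0.49 0.31 0.15] [ 0.24 -0.84 -0.75] 2.225
[[168.   228.04]] [[253.59 268.43]]
```

View pics/z1.png

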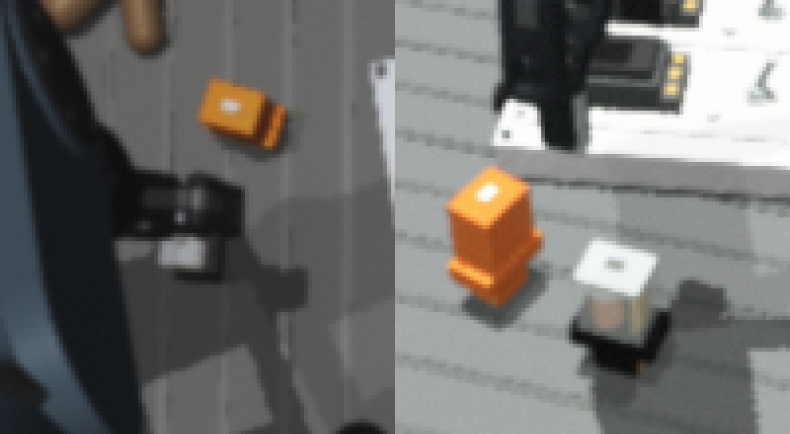

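View pics/s1.png

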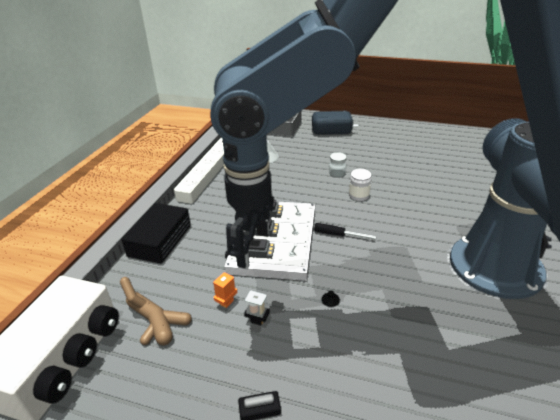

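```bash
python3 - <<'E'
from h import *
np.set_printoptions(precision=1,suppress=True)
for z in (0,.013):
  for y in(-.0425,-.057,.0425,.057):
    print(z,y,proj('side',[[.4858+a,.309+y,.148+z] for a in(.011,-.011)]).ravel())
E
```

```text
0 -0.0425 [255.6 253.  266.3 255. ]
0 -0.057 [258.1 248.3 268.6 250.3]
0 0.0425 [239.9 283.4 251.3 285.8]
0 0.057 [236.9 289.1 248.5 291.5]
0.013 -0.0425 [255.3 248.  266.  250. ]
0.013 -0.057 [257.7 243.3 268.3 245.3]
0.013 0.0425 [239.3 278.2 250.9 280.6]
0.013 0.057 [236.3 283.9 248.  286.4]
```

```bash
python3 - <<'E'
from h import *
a=cv2.imread('pics/s1.png')[170:300,190:300]; b=cv2.imread('pics/t1.png')[180:280,130:230]
g=lambda a,k:np.clip(cv2.resize(a,None,fx=k,fy=k,interpolation=3).astype(float)*1.8,0,255)
cv2.imwrite('pics/z2.png',g(a,4.6)); cv2.imwrite('pics/z3.png',g(b,5.9))
E
```

```text
[ WARN:0@0.191] global loadsave.cpp:1063 imwrite_ Unsupported depth image for selected encoder is fallbacked to CV_8U.
```

View pics/z2.png

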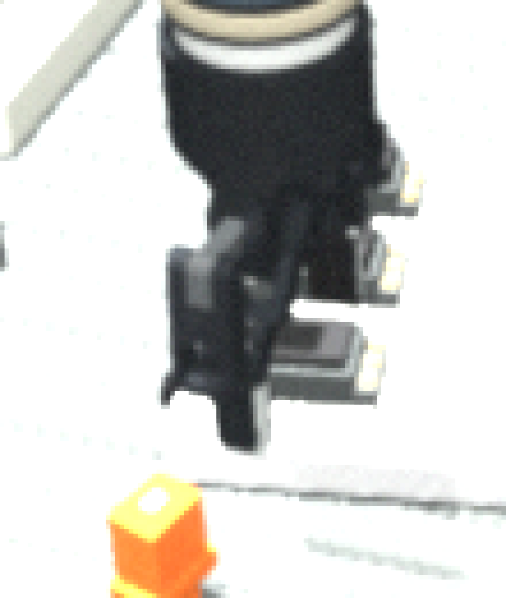

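View pics/z3.png

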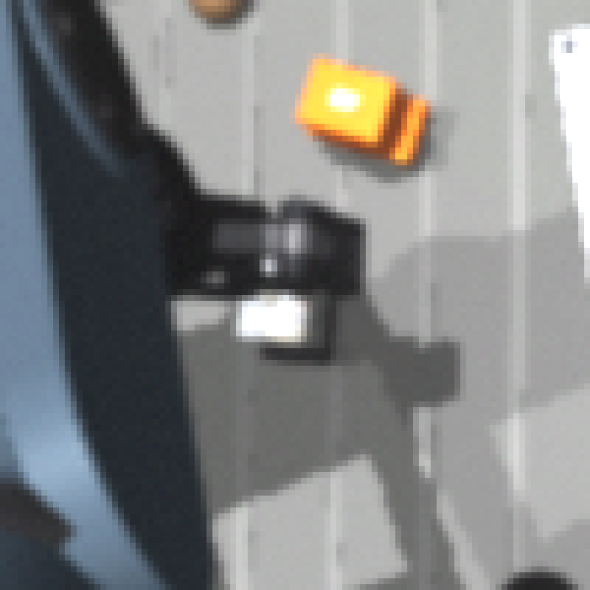

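```bash
cat >> h.py <<'E'
def wire(n,im,s,k,x0,y0,w,h,f,op=.085,back=.013,ex=(0,0,0)):
    im=np.clip(cv2.resize(im[y0:y0+h,x0:x0+w],None,fx=k,fy=k,interpolation=3).astype(float)*1.6,0,255).astype(np.uint8)[:,:,::-1].copy()
    R=Rn.from_quat(s['tool_rot']).as_matrix()
    def box(lo,hi,c):
        P=np.array([[ (lo,hi)[i>>j&1][j] for j in range(3)] for i in range(8)])
        q=(proj(n,s['tcp_pos']+np.array(ex)+P@R.T)-[x0,y0]+.5)*k-.5
        for i in range(8):
            for j in range(3):
                if not i>>j&1: cv2.line(im,tuple(int(v) for v in q[i]),tuple(int(v) for v in q[i|1<<j]),c,1)
    o=op/2
    box((-.011,-.045-back,o),(.011,-back,o+.0145),(0,255,0)); box((-.011,-.045-back,-o-.0145),(.011,-back,-o),(255,255,0))
    box((-.038,-.15,-.0425),(.038,-.073,.0425),(0,0,255))
    cv2.imwrite('pics/'+f,im)
E
python3 - <<'E'
from h import *
s=manip.sense(); print(s['t'],s['qd'].round(4),s['q'].round(3),s['tcp_pos'])
wire('side',snap('side','s2'),s,4.6,190,150,110,150-10,'w1.png')
wire('top',snap('top','t2'),s,5.5,100,180,140,100,'w2.png')
E
```

```text
2.325 [-0.0228 -0.0202  0.0026 -0.0002 -0.0029 -0.0003] [ 3.690e-01  5.220e-01  1.607e+00 -1.000e-03  1.014e+00  1.992e+00] [0.48668497 0.30692947 0.14986246]
```

View pics/w1.png

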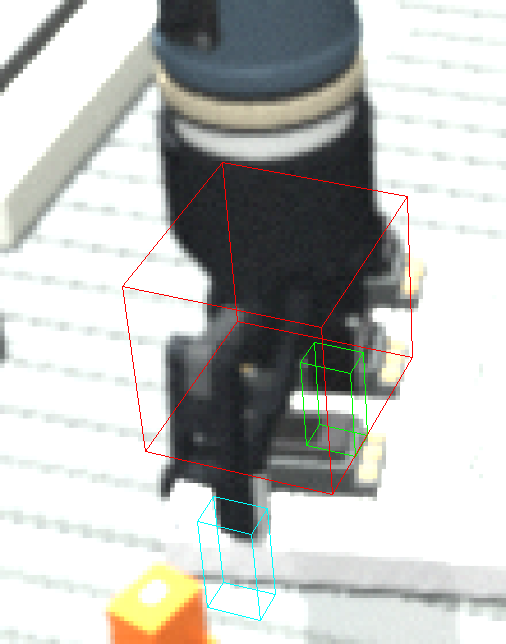

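View pics/w2.png

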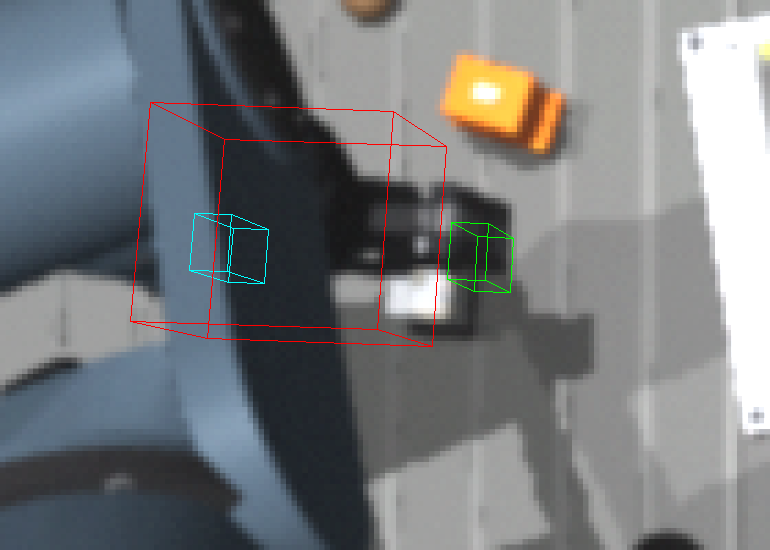

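Request:
{"op": "apply_moves", "data": {"motion": [[0, 0, 0, 0, 0], [0, 0, 0, 0, 0], [0, 0, 0, 0, 0], [0, 0, 0, 0, 0], [0, 0, 0, 0, 0], [0, 0, 0, 0, 0]]}}

```text
t: 3.18
tcp_pos: [0.4872, 0.3073, 0.1503]
tool_rot: [-0.019, -0.707, 0.707, 0.019]
force: [1.1, -0.6, -0.2]
finger_gap: 0.003
```

```bash
python3 - <<'E'
from h import *
s=manip.sense(); print(s['t'],s['tcp_pos'],s['finger_gap'])
wire('side',snap('side','s3'),s,4.6,190,150,110,140,'w3.png',op=0,back=0)
wire('top',snap('top','t3'),s,5.5,100,180,140,100,'w4.png',op=0,back=0)
E
```

```text
3.175 [0.48718764 0.30725802 0.15027638] 0.002685357153071822
```

View pics/w3.png

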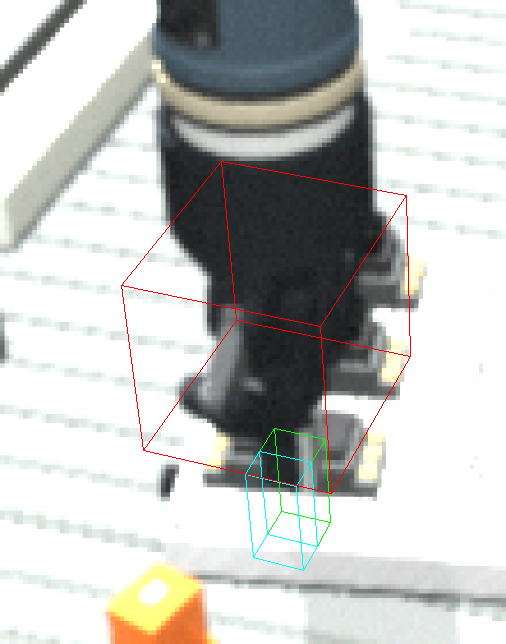

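View pics/w4.png

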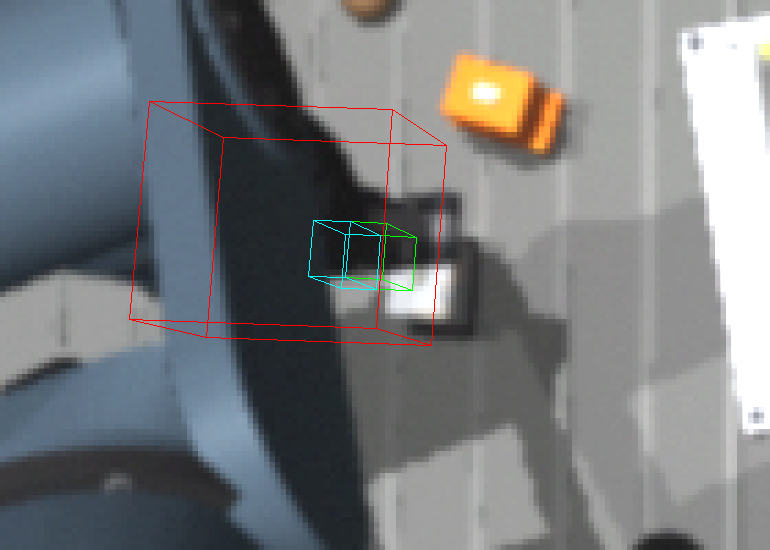

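```bash
python3 - <<'E'
from h import *
for ts in ((172.7,221.8),(168,224),(176,222)):
  r=least_squares(lambda P:np.concatenate([proj('side',P)[0]-(255.2,255.4),proj('top',P)[0]-ts]),[.48,.3,.15]);print(r.x,r.fun)
t=cv2.imread('pics/t3.png')
cv2.imwrite('pics/z4.png',np.clip(cv2.resize(t[195:260,120:200],None,fx=9,fy=9,interpolation=3).astype(float)*2.5,0,255).astype(np.uint8))
t=cv2.imread('pics/s3.png')
cv2.imwrite('pics/z5.png',np.clip(cv2.resize(t[205:280,220:300],None,fx=8,fy=8,interpolation=3).astype(float)*2.5,0,255).astype(np.uint8))
E
```

```text
[0.49182064 0.2922589  0.16628848] [-2.19166856 -0.35723096  0.64492128  2.52041102]
[0.48732548 0.30068542 0.17449708] [-1.71354171 -0.2782819   0.50630453  1.98283133]
[0.49319355 0.28664568 0.16087407] [-1.70330005 -0.27659689  0.49823502  1.95131688]
```

View pics/z4.png

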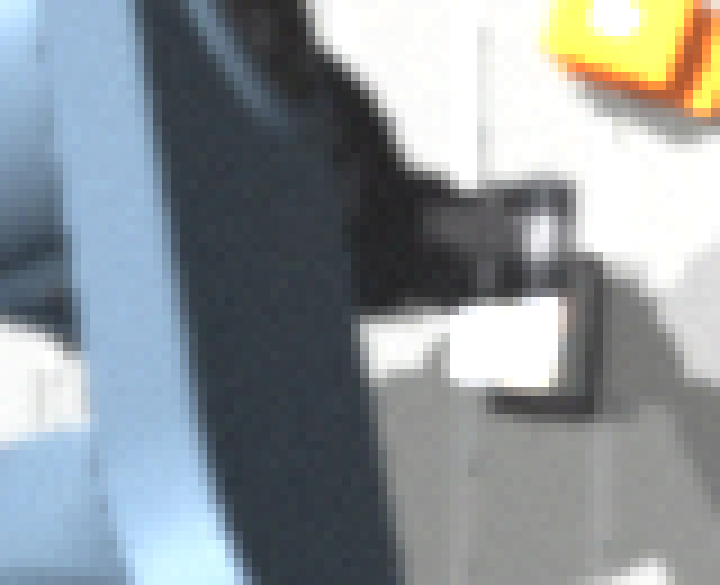

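View pics/z5.png

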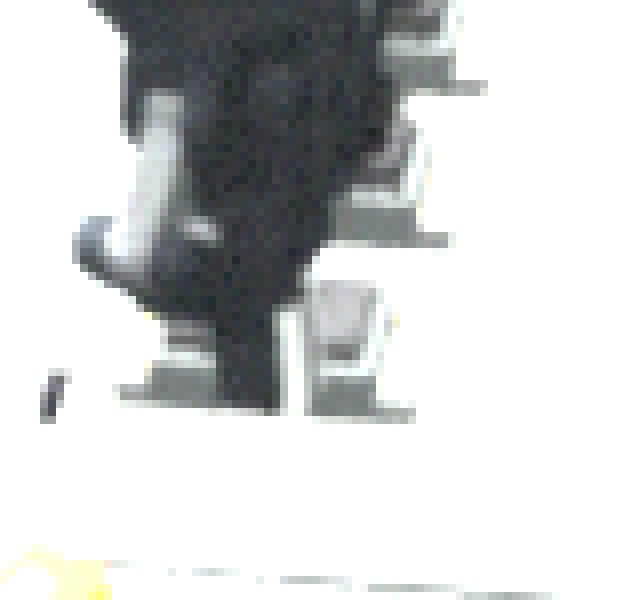

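```bash
python3 - <<'E'
from h import *
t=cv2.imread('pics/s3.png'); a=cv2.resize(t[215:285,220:290],None,fx=8,fy=8,interpolation=0).astype(float)
t=cv2.imread('pics/s0.png') if 0 else cv2.imread('pics/side0.png'); b=cv2.resize(t[215:285,220:290],None,fx=8,fy=8,interpolation=0).astype(float)
cv2.imwrite('pics/z6.png',cv2.resize(np.hstack([a,b]).astype(np.uint8),None,fx=.7,fy=.7))
E
```

```text
(no output)
```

View pics/z6.png

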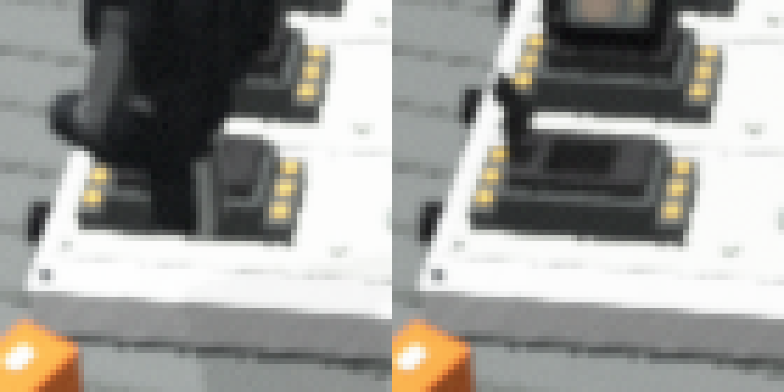

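Request:
{"op": "apply_moves", "data": {"motion": [[85, 0, 0, -0.1, 0], [85, 0, 0, -0.1, 0], [85, 0, 0, -0.1, 0], [85, 0, 0, -0.1, 0], [85, 0, 1.0, -0.1, 0], [85, 0, 2.0, -0.1, 0], [85, 0, 2.7, -0.1, 0], [85, 0, 2.7, -0.1, 0]]}}

```text
t: 4.28
tcp_pos: [0.4861, 0.3096, 0.0678]
tool_rot: [-0.017, -0.706, 0.707, 0.02]
force: [0.4, -0.3, 0.2]
finger_gap: 0.994
```

```bash
python3 - <<'E'
from h import *
s=manip.sense(); print(s['t'],s['tcp_pos'],s['finger_gap'],s['force'])
wire('side',snap('side','s4'),s,5.5,200,210,100,120-12,'w5.png')
wire('top',snap('top','t4'),s,5.5,120,180,120,100,'w6.png')
E
```

```text
4.275 [0.48609183 0.30960921 0.06778184] 0.9938999943269349 [ 0.43591345 -0.26696439  0.20127271]
```

View pics/w5.png

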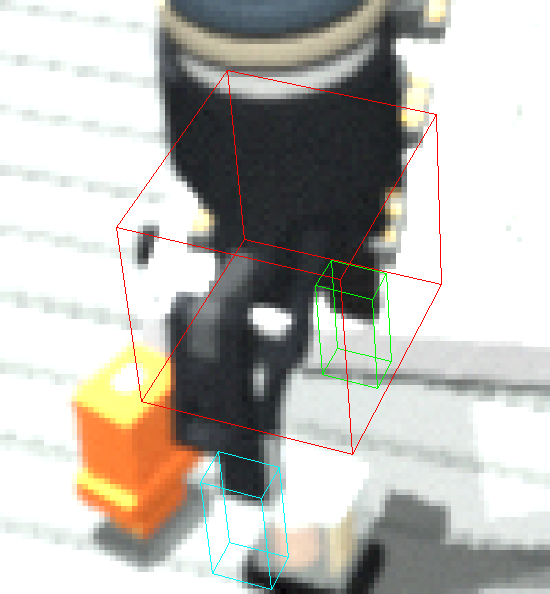

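View pics/w6.png

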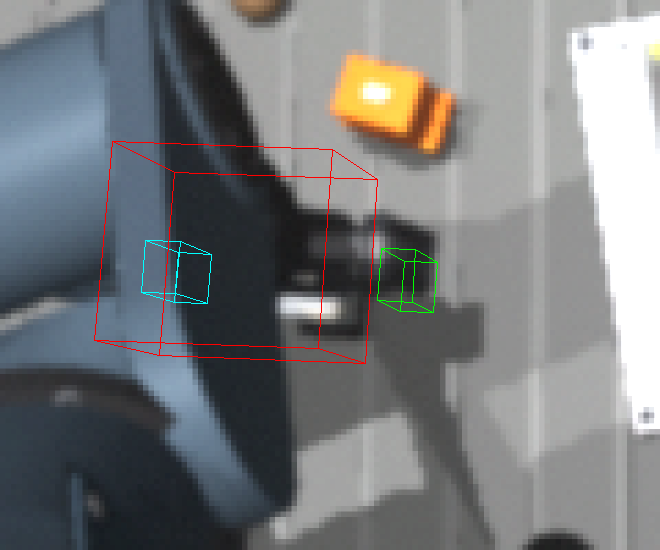

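Request:
{"op": "apply_moves", "data": {"motion": [[85, 0, 0.4, 0, 0], [85, 0, 0.85, 0, 0], [85, 0, 0.85, 0, 0]]}}

```text
t: 4.75
tcp_pos: [0.4863, 0.3098, 0.0426]
tool_rot: [-0.018, -0.706, 0.707, 0.02]
force: [0.4, 0.8, 0.2]
finger_gap: 0.997
```

```bash
python3 - <<'E'
from h import *
s=manip.sense(); print(s['t'],s['tcp_pos'],s['finger_gap'],s['force'])
wire('side',snap('side','s5'),s,5.5,200,230,100,108,'w7.png')
wire('top',snap('top','t5'),s,5.5,120,180,120,100,'w8.png')
E
```

```text
4.75 [0.48632783 0.30978415 0.04255128] 0.9972246798403468 [0.37032732 0.83624133 0.18597954]
```

View pics/w7.png

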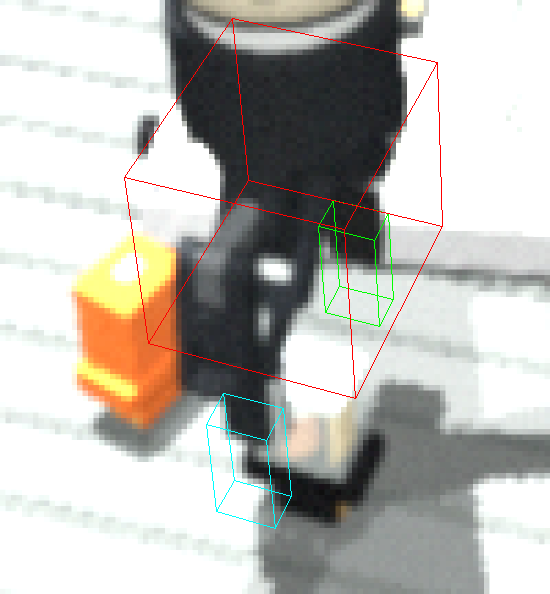

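View pics/w8.png

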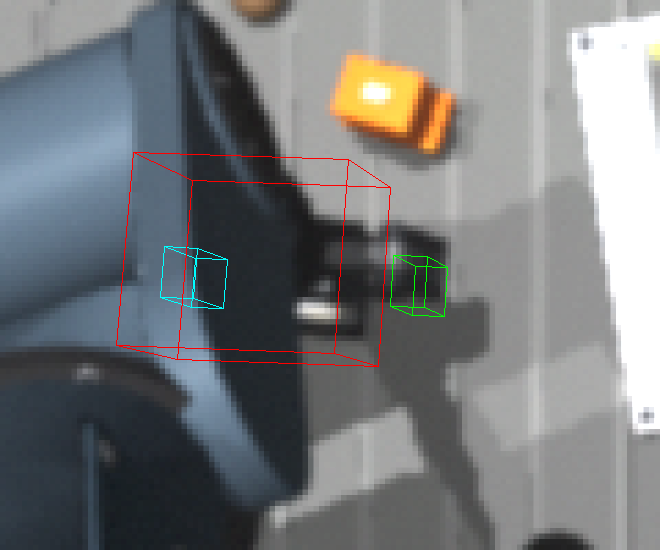

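Request:
{"op": "apply_moves", "data": {"motion": [[85, 0.05, 0.35, 0, 0], [85, 0.05, 0.65, 0, 0], [85, 0.05, 0.65, 0, 0]]}}

```text
t: 5.22
tcp_pos: [0.4851, 0.31, 0.0233]
tool_rot: [-0.018, -0.707, 0.707, 0.019]
force: [-0.1, 0.1, 0.6]
finger_gap: 0.995
```

```bash
python3 - <<'E'
from h import *
s=manip.sense(); print(s['t'],s['tcp_pos'],s['finger_gap'],s['force'])
wire('side',snap('side','s6'),s,5.5,200,230,100,108,'w9.png')
E
```

```text
5.225 [0.4850751  0.30998468 0.02327634] 0.9947161657159511 [-0.11586521  0.13866858  0.59941072]
```

View pics/w9.png

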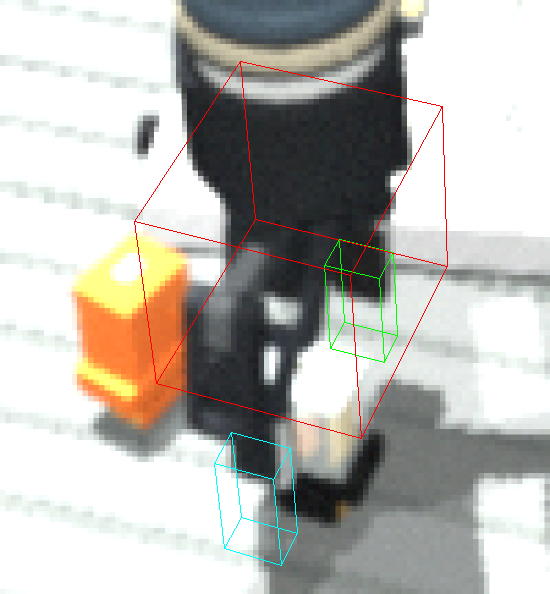

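```bash
python3 - <<'E'
from h import *
def ray(n,px,ax,v):
    c=CAL[n];d=np.linalg.inv(c['intrinsics'])@[*px,1]; d=c['extrinsics'][:3,:3]@(d*[1,-1,-1]); o=c['extrinsics'][:3,3]
    return o+d*(v-o[ax])/d[ax]
u=lambda x,y:((x+.5)/5.5-.5+200,(y+.5)/5.5-.5+230)
for y in(.34,.35,.355,.365): print(y,ray('side',u(226,468),1,y),ray('side',u(275,482),1,y))
for y in(.265,.255): print(y,ray('side',u(385,300),1,y))
E
```

```text
0.34 [0.50788558 0.34       0.04614205] [0.48925382 0.34       0.04458343]
0.35 [0.50296453 0.35       0.05911127] [0.48469818 0.35       0.05758322]
0.355 [0.500504   0.355      0.06559588] [0.48242036 0.355      0.06408311]
0.365 [0.49558295 0.365      0.0785651 ] [0.47786472 0.365      0.0770829 ]
0.265 [0.47146363 0.265      0.06715035]
0.255 [0.47513094 0.255      0.05620336]
```

Request:
{"op": "apply_moves", "data": {"motion": [[20, 0, 0, 0, 0], [20, 0, 0, 0, 0], [20, 0, 0, 0, 0], [20, 0, 0, 0, 0], [20, 0, 0, 0, 0], [20, 0, 0, 0, 0]], "squeeze": 60}}

```text
t: 6.02
tcp_pos: [0.4863, 0.3105, 0.0248]
tool_rot: [0.019, 0.707, -0.707, -0.018]
force: [-0.4, 0.0, 4.5]
finger_gap: 0.311
```

```bash
python3 - <<'E'
from h import *
s=manip.sense(); print(s['t'],s['tcp_pos'],s['finger_gap'],s['force'])
wire('side',snap('side','s7'),s,5.5,200,230,100,108,'w10.png',op=.028,back=.006)
E
```

```text
6.025 [0.48634138 0.31048192 0.02478535] 0.31073580442513793 [-0.3548287   0.04102732  4.48184203]
```

View pics/w10.png

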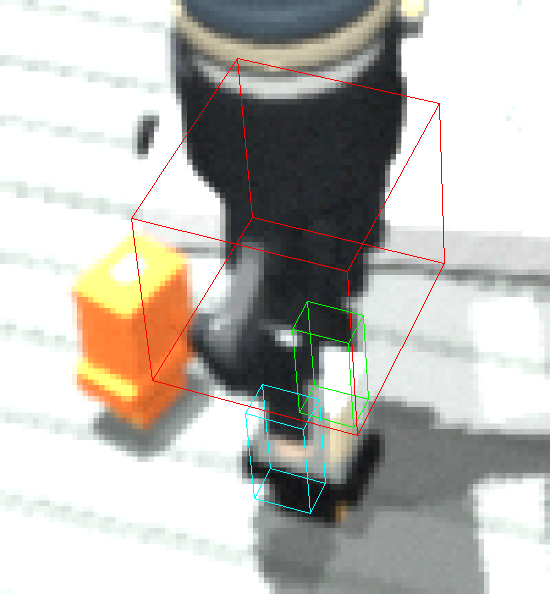

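Request:
{"op": "apply_moves", "data": {"motion": [[20, 0, -0.3, 0, 0], [20, 0, -1.0, 0, 0], [20, 0, -2, 0, 0], [20, 0, -3, 0, 0], [20, 0, -4, 0, 0], [20, 0, -4.5, 0, 0], [20, 0, -4.5, 0, 0]]}}

```text
t: 6.95
tcp_pos: [0.4862, 0.3104, 0.16]
tool_rot: [0.019, 0.707, -0.707, -0.018]
force: [-0.3, -0.1, -1.8]
finger_gap: 0.31
```

```bash
python3 - <<'E'
from h import *
np.set_printoptions(precision=4,suppress=True)
s=manip.sense(); print(s['t'],s['tcp_pos'],s['finger_gap'],s['force'])
m=place([.5325,.0555,.162],[[.035,.08,.064]])[0]; print(m)
print(rows([m[0],m[1],.135],np.pi/2+.162))
E
```

```text
6.95 [0.4862 0.3104 0.16  ] 0.3101939972668377 [-0.2932 -0.0546 -1.7744]
[0.5541 0.1401 0.064 ]
(array([-2.5581,  0.8347,  5.5513]), np.float64(-1.2297906084611268), array([[-0.9986,  0.0015, -0.0526],
       [ 0.0526,  0.0006, -0.9986],
       [-0.0015, -1.    , -0.0007]]))
```

Request:
{"op": "apply_moves", "data": {"motion": [[20, -0.6, 0, 1.3, -0.3], [20, -1.2, 0, 2.6, -0.6], [20, -1.8, 0, 3.9, -0.9], [20, -2.3, 0.2, 5.0, -1.23], [20, -2.56, 0.5, 5.55, -1.23], [20, -2.56, 0.67, 5.55, -1.23], [20, -2.56, 0.67, 5.55, -1.23]]}}

```text
t: 7.82
tcp_pos: [0.5524, 0.141, 0.138]
tool_rot: [-0.058, 0.705, -0.705, 0.056]
force: [0.0, -0.4, -1.8]
finger_gap: 0.316
```

```bash
cat >> h.py <<'E'
def zoom(im,x0,y0,w,h,k,f,g=1.):
    cv2.imwrite('pics/'+f,np.clip(cv2.resize(im[y0:y0+h,x0:x0+w],None,fx=k,fy=k,interpolation=3).astype(float)*g,0,255).astype(np.uint8)[:,:,::-1])
E
python3 - <<'E'
from h import *
np.set_printoptions(precision=4,suppress=True)
s=manip.sense(); print(s['t'],s['tcp_pos'],s['qd'],s['force'])
zoom(snap('side','s8'),215,185,95,75,8,'z8s.png',1.3);zoom(snap('top','t8'),200,160,90,75,8,'z8t.png',1.5)
E
```

```text
7.825 [0.5524 0.141  0.138 ] [ 0.0113 -0.0161 -0.0108 -0.0042  0.0013 -0.0056] [ 0.0484 -0.4225 -1.7873]
```

View pics/z8s.png

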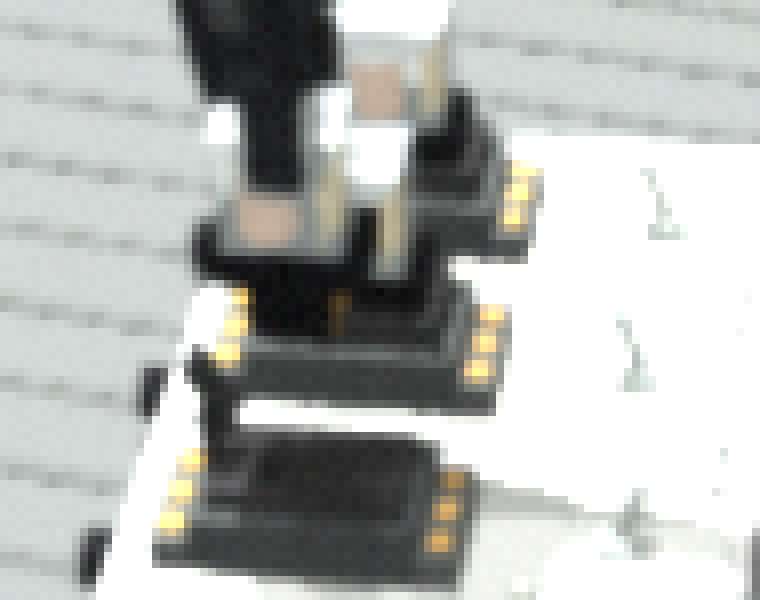

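View pics/z8t.png

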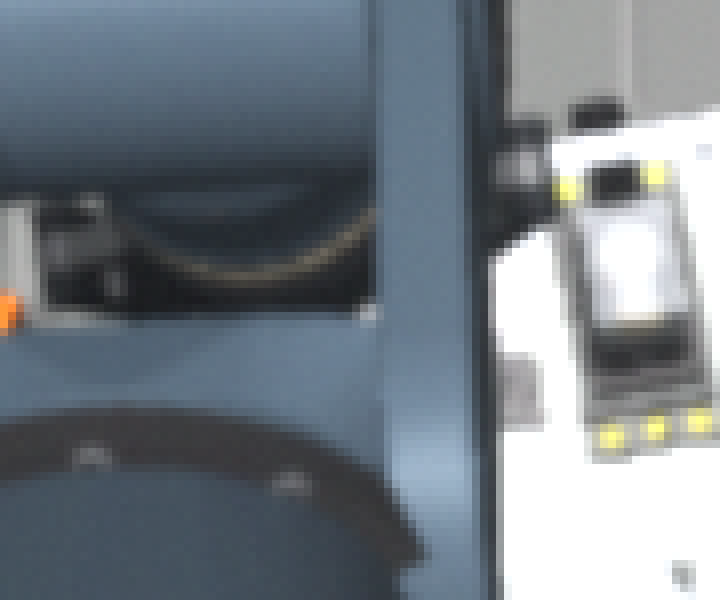

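```bash
python3 - <<'E'
from h import *
zoom(cv2.imread('pics/side0.png')[:,:,::-1],230,225,50,40,15,'z9a.png',2.2)
zoom(cv2.imread('pics/s8.png')[:,:,::-1],235,190,40,40,15,'z9b.png',2.2)
E
```

```text
(no output)
```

View pics/z9a.png

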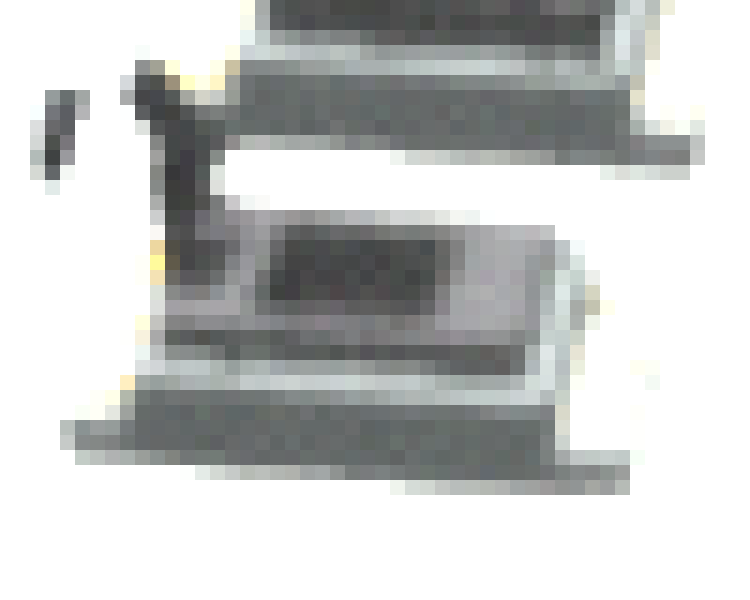

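View pics/z9b.png

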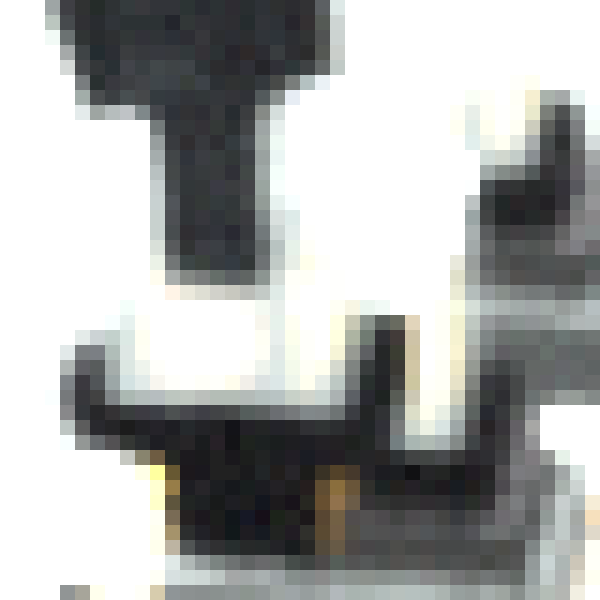

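```bash
cat >> h.py <<'E'
def relaywire(im,n,c,yaw,x0,y0,w,h,k,f,g=2.2,hole=None):
    im=np.clip(cv2.resize(im[y0:y0+h,x0:x0+w],None,fx=k,fy=k,interpolation=0).astype(float)*g,0,255).astype(np.uint8).copy()
    def box(lo,hi,col,c,hi2=None):
        P=np.array([[ (lo,hi)[i>>j&1][j] for j in range(3)] for i in range(8)])
        Q=place([c[0],c[1],yaw,c[2]],P); q=(proj(n,Q)-[x0,y0]+.5)*k-.5
        for i in range(8):
            for j in range(3):
                if not i>>j&1: cv2.line(im,tuple(int(v) for v in q[i]),tuple(int(v) for v in q[i|1<<j]),col,1)
    if c is not None:
        box((-.018,-.014,-.003),(.018,.014,.037),(0,200,0),c)
        box((-.023,-.014,-.015),(.023,.014,-.003),(0,0,255),c)
        box((-.0125,-.0095,-.031),(.0125,.0095,-.015),(255,0,0),c)
    if hole is not None: box((-.01375,-.01075,0),(.01375,.01075,0),(0,0,255),hole)
    cv2.imwrite('pics/'+f,im)
E
python3 - <<'E'
from h import *
s=manip.sense(); b=np.array([-.0025,.0018,0])
c=s['tcp_pos']+[0,0,.0122]+b
relaywire(cv2.imread('pics/s8.png'),'side',c,.162,230,185,50,40,15,'r1.png')
relaywire(cv2.imread('pics/side0.png'),'side',None,.162,230,225,50,40,15,'r2.png',hole=np.array([.5541,.1401,.064])+b)
E
```

```text
(no output)
```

View pics/r1.png

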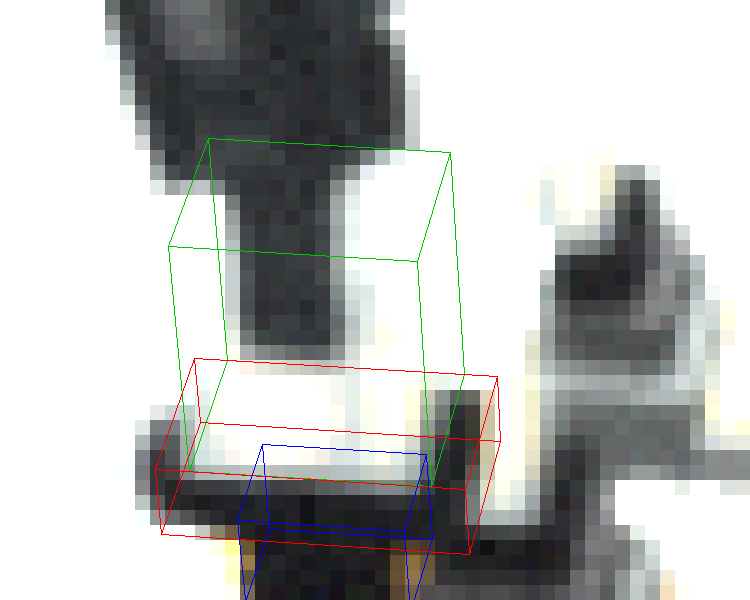

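View pics/r2.png

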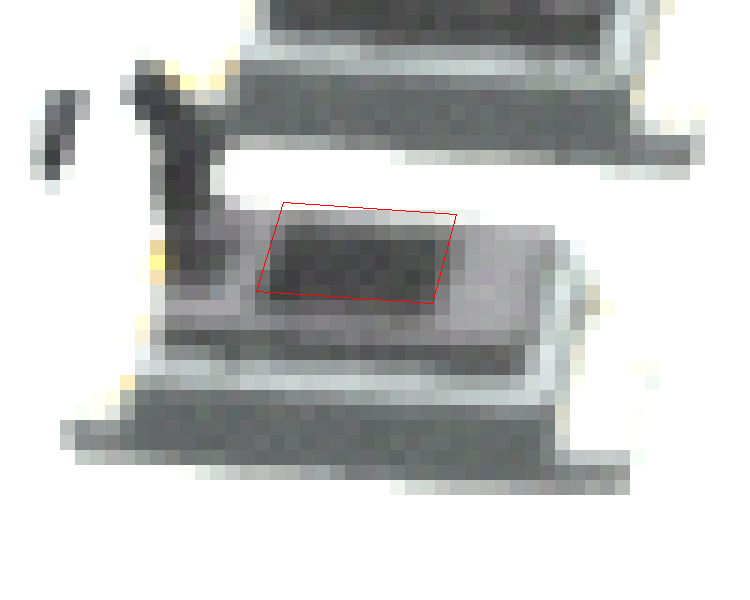

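```bash
python3 - <<'E'
from h import *
s=manip.sense(); b=np.array([-.0025,.0018,0]); print(s['t'],s['tcp_pos'],s['qd'].round(3))
R=Rn.from_quat(s['tool_rot']).as_matrix(); print(R.round(4))
im=snap('side','s10')[:,:,::-1].copy()
for i,dx in enumerate((0,.0025)):
  e=np.array([np.cos(.162)*dx,np.sin(.162)*dx,0])
  relaywire(im,'side',s['tcp_pos']+[0,0,.0122]+b+e,.162,232,185,40,45,13,f'r3{i}.png',g=3)
a=np.hstack([cv2.imread('pics/r30.png')[:,:400],cv2.imread('pics/r31.png')[:,:400]]); cv2.imwrite('pics/r3.png',a)
E
```

```text
7.925 [0.55308066 0.14131976 0.13899518] [ 0.002 -0.009 -0.007 -0.005 -0.002 -0.004]
[[-9.867e-01 -9.000e-04  1.627e-01]
 [-1.627e-01  3.000e-04 -9.867e-01]
 [ 8.000e-04 -1.000e+00 -5.000e-04]]
```

View pics/r3.png

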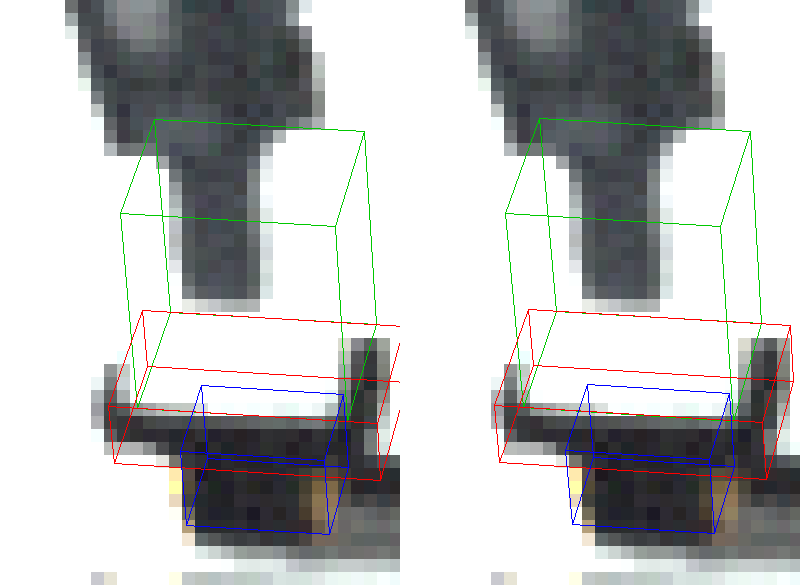

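```bash
python3 - <<'E'
from h import *
im=cv2.imread('pics/top0.png')
# top-bias hypothesis: appear = true + (+.0025,-.0013)
relaywire(im,'top',None,.162,230,180,40,45,13,'q1.png',g=2.2,hole=np.array([.5541+.0025,.1401-.0013,.061]))
E
```

```text
(no output)
```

View pics/q1.png

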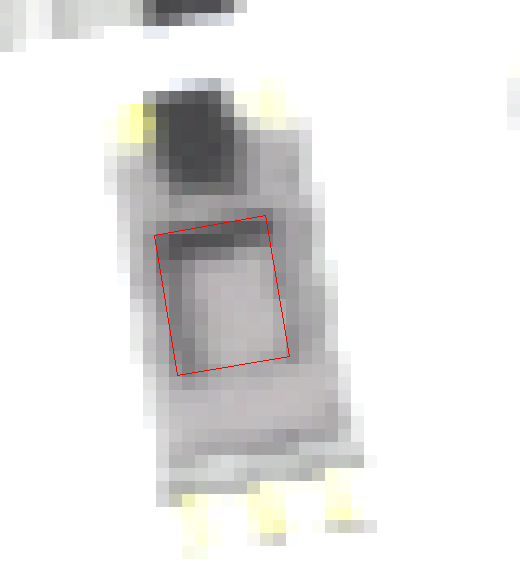

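```bash
python3 - <<'E'
from h import *
np.set_printoptions(precision=4,suppress=True)
print(manip.sense()['tcp_pos'],rows([.5531,.1398,.100],np.pi/2+.162)[:2])
E
```

```text
[0.5534 0.1413 0.1393] (array([0.0168, 1.3105, 0.0471]), np.float64(0.008565579063875997))
```

Request:
{"op": "apply_moves", "data": {"motion": [[20, 0, 0.4, 0, 0], [20, 0, 0.9, 0.02, 0], [20, 0, 1.3, 0.03, 0], [20, 0, 1.3, 0.03, 0], [20, 0, 1.3, 0.03, 0]]}}

```text
t: 8.6
tcp_pos: [0.5542, 0.139, 0.1001]
tool_rot: [0.057, -0.705, 0.705, -0.057]
force: [-0.5, -0.1, -0.4]
finger_gap: 0.312
```

```bash
python3 - <<'E'
from h import *
np.set_printoptions(precision=4,suppress=True)
s=manip.sense();print(s['tcp_pos'],s['force'],s['qd'],rows([.5531,.1398,.100],np.pi/2+.162)[:2])
zoom(snap('side','s11'),220,195,60,60,10,'z11.png',2.2)
E
```

```text
[0.5542 0.139  0.1001] [-0.4698 -0.1132 -0.3616] [-0.0015 -0.0113 -0.0048 -0.0012  0.0019 -0.0004] (array([ 0.0308,  0.0034, -0.0306]), np.float64(-0.0006980245481690375))
```

View pics/z11.png

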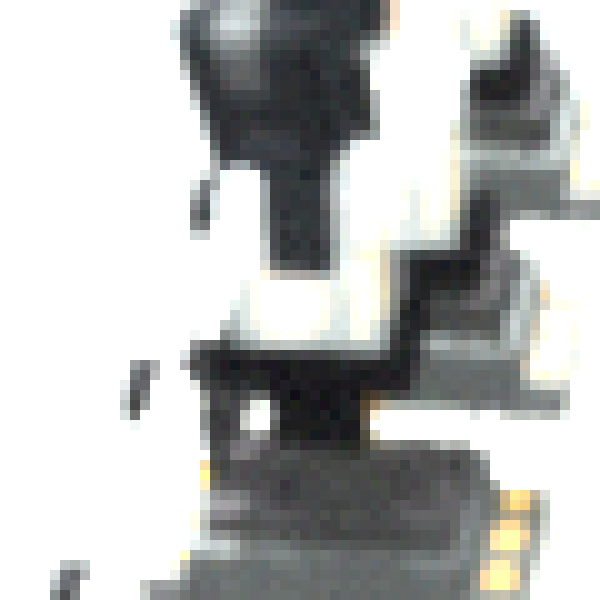

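Request:
{"op": "apply_moves", "data": {"motion": [[20, 0.04, 0, -0.02, 0], [20, 0.04, 0.2, -0.02, 0], [20, 0.04, 0.35, -0.02, 0], [20, 0.04, 0.35, -0.02, 0]]}}

```text
t: 9.15
tcp_pos: [0.5522, 0.1395, 0.0891]
tool_rot: [-0.058, 0.705, -0.705, 0.057]
force: [-0.2, -0.3, -0.3]
finger_gap: 0.308
```

```bash
cat > f.py <<'E'
from h import *
np.set_printoptions(precision=4,suppress=True)
s=manip.sense();print(s['t'],s['tcp_pos'],s['force'],s['ft_torque'],rows([.5531,.1398,.100],np.pi/2+.162)[:2])
E
python3 f.py
```

```text
9.15 [0.5522 0.1395 0.0891] [-0.1906 -0.2544 -0.2882] [0.0051 0.0371 0.0284] (array([-0.0306, -0.3618, -0.0066]), np.float64(-0.00015136156549855453))
```

Request:
{"op": "apply_moves", "data": {"motion": [[20, -0.01, 0.1, 0, 0], [20, -0.01, 0.1, 0, 0]]}}

```text
t: 9.4
tcp_pos: [0.5529, 0.1395, 0.0865]
tool_rot: [-0.057, 0.705, -0.705, 0.057]
force: [-0.5, -0.1, -0.9]
finger_gap: 0.309
```

Request:
{"op": "apply_moves", "data": {"motion": [[20, 0, 0.08, 0, 0], [20, 0, 0.08, 0, 0]]}}

```text
t: 9.65
tcp_pos: [0.5528, 0.1395, 0.0841]
tool_rot: [-0.057, 0.705, -0.705, 0.057]
force: [0.7, 0.5, -1.0]
finger_gap: 0.312
```

```bash
python3 f.py
```

```text
9.65 [0.5528 0.1395 0.0841] [ 0.7168  0.4995 -1.0072] [-0.0062 -0.0012  0.0115] (array([-0.0103, -0.5289, -0.0071]), np.float64(-0.00016460713986635582))
```

Request:
{"op": "apply_moves", "data": {"motion": [[20, 0, 0.07, 0, 0], [20, 0, 0.07, 0, 0]]}}

```text
t: 9.9
tcp_pos: [0.5525, 0.1395, 0.0821]
tool_rot: [0.058, -0.705, 0.705, -0.057]
force: [-1.8, -0.4, -0.3]
finger_gap: 0.312
```

Request:
{"op": "apply_moves", "data": {"motion": [[20, 0, 0.07, 0, 0], [20, 0, 0.07, 0, 0]]}}

```text
t: 10.15
tcp_pos: [0.5522, 0.1395, 0.0801]
tool_rot: [0.058, -0.705, 0.705, -0.057]
force: [-2.7, -0.9, 2.5]
finger_gap: 0.309
```

Request:
{"op": "apply_moves", "data": {"motion": [[20, 0, 0.07, 0, 0], [20, 0, 0.07, 0, 0]]}}

```text
t: 10.4
tcp_pos: [0.553, 0.1392, 0.0782]
tool_rot: [0.057, -0.705, 0.705, -0.057]
force: [-2.7, -2.7, 3.8]
finger_gap: 0.311
```

Request:
{"op": "apply_moves", "data": {"motion": [[20, 0, 0.06, 0.02, 0], [20, 0, 0.06, 0.02, 0]]}}

```text
t: 10.65
tcp_pos: [0.5519, 0.1388, 0.0755]
tool_rot: [0.058, -0.705, 0.705, -0.056]
force: [-3.0, -2.6, -0.1]
finger_gap: 0.311
```

Request:
{"op": "apply_moves", "data": {"motion": [[20, 0, 0.06, 0, 0], [20, 0, 0.06, 0, 0]]}}

```text
t: 10.9
tcp_pos: [0.5522, 0.1389, 0.0738]
tool_rot: [0.058, -0.705, 0.705, -0.057]
force: [-2.5, -1.3, -1.1]
finger_gap: 0.311
```

Request:
{"op": "apply_moves", "data": {"motion": [[20, 0, 0.06, 0, 0], [20, 0, 0.06, 0, 0]]}}

```text
t: 11.15
tcp_pos: [0.5527, 0.1389, 0.0723]
tool_rot: [0.058, -0.705, 0.705, -0.057]
force: [-3.4, -2.7, -0.5]
finger_gap: 0.31
```

```bash
python3 - <<'E'
from h import *
s=manip.sense();print(s['tcp_pos'],s['force'],s['ft_torque'])
zoom(snap('side','s12'),220,195,60,60,10,'z12.png',2.2)
E
```

```text
[0.55269253 0.13890756 0.07230706] [-3.36741486 -2.73419771 -0.47082356] [-0.36867255  0.73471621  0.03300808]
```

View pics/z12.png

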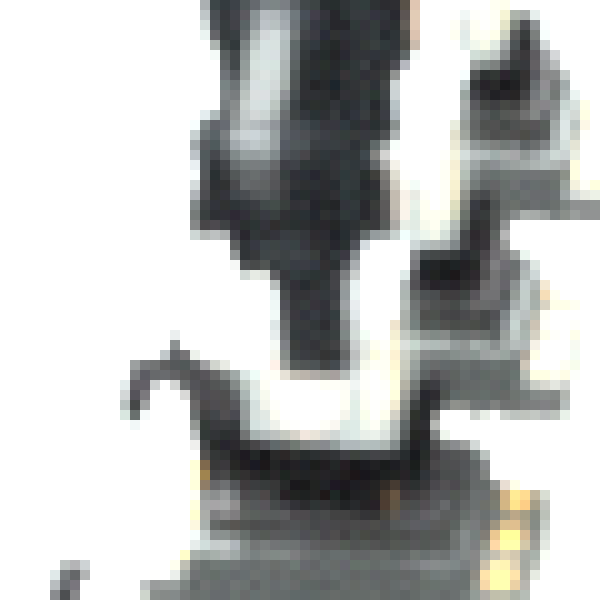

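Request:
{"op": "apply_moves", "data": {"motion": [[20, 0, 0.06, 0.02, 0], [20, 0, 0.06, 0.02, 0]]}}

```text
t: 11.45
tcp_pos: [0.5528, 0.1386, 0.0706]
tool_rot: [-0.057, 0.705, -0.705, 0.057]
force: [-5.2, 0.1, -1.0]
finger_gap: 0.307
```

Request:
{"op": "apply_moves", "data": {"motion": [[20, 0, 0.06, 0, 0], [20, 0, 0.06, 0, 0]]}}

```text
t: 11.7
tcp_pos: [0.553, 0.1384, 0.0689]
tool_rot: [-0.057, 0.705, -0.705, 0.057]
force: [-3.4, -1.0, 0.1]
finger_gap: 0.316
```

Request:
{"op": "apply_moves", "data": {"motion": [[20, 0, 0.05, 0, 0], [20, 0, 0.05, 0, 0]]}}

```text
t: 11.95
tcp_pos: [0.553, 0.1383, 0.0673]
tool_rot: [0.057, -0.705, 0.705, -0.057]
force: [-4.6, -0.6, 1.3]
finger_gap: 0.313
```

Request:
{"op": "apply_moves", "data": {"motion": [[20, 0, 0.04, 0, 0], [20, 0, 0.04, 0, 0]]}}

```text
t: 12.2
tcp_pos: [0.5531, 0.1383, 0.0662]
tool_rot: [0.057, -0.705, 0.705, -0.057]
force: [-4.0, -1.0, 1.4]
finger_gap: 0.31
```

Request:
{"op": "apply_moves", "data": {"motion": [[20, 0, 0.04, 0, 0], [20, 0, 0.04, 0, 0]]}}

```text
t: 12.45
tcp_pos: [0.5543, 0.1384, 0.0651]
tool_rot: [-0.056, 0.705, -0.705, 0.058]
force: [-1.7, 0.5, -0.6]
finger_gap: 0.311
```

Request:
{"op": "apply_moves", "data": {"motion": [[20, 0, 0.04, 0, 0], [20, 0, 0.04, 0, 0]]}}

```text
t: 12.7
tcp_pos: [0.5543, 0.1384, 0.0639]
tool_rot: [-0.056, 0.705, -0.705, 0.058]
force: [-0.6, 0.2, -1.9]
finger_gap: 0.311
```

Request:
{"op": "apply_moves", "data": {"motion": [[20, 0, 0.04, 0, 0], [20, 0, 0.04, 0, 0]]}}

```text
t: 12.95
tcp_pos: [0.5543, 0.1384, 0.0635]
tool_rot: [0.056, -0.705, 0.705, -0.058]
force: [-0.9, -0.3, 4.8]
finger_gap: 0.314
```

Request:
{"op": "apply_moves", "data": {"motion": [[20, 0, 0.02, 0, 0], [20, 0, 0.02, 0, 0]]}}

```text
t: 13.2
tcp_pos: [0.5544, 0.1384, 0.0635]
tool_rot: [0.056, -0.705, 0.705, -0.058]
force: [-1.8, -0.9, 7.2]
finger_gap: 0.311
```

Request:
{"op": "apply_moves", "data": {"motion": [[20, 0, 0.01, 0, 0], [20, 0, 0.01, 0, 0]]}}

```text
t: 13.45
tcp_pos: [0.5543, 0.1384, 0.0635]
tool_rot: [0.056, -0.705, 0.705, -0.058]
force: [-3.4, -0.9, 9.8]
finger_gap: 0.311
```

```bash
python3 - <<'E'
from h import *
s=manip.sense();print(s['tcp_pos'],s['force'],s['ft_torque'])
zoom(snap('side','s13'),220,195,60,60,10,'z13.png',2.2)
E
```

```text
[0.55433931 0.13840483 0.06346816] [-3.36721875 -0.93525053  9.75616623] [-0.07273638  0.53386064 -0.00437311]
```

View pics/z13.png

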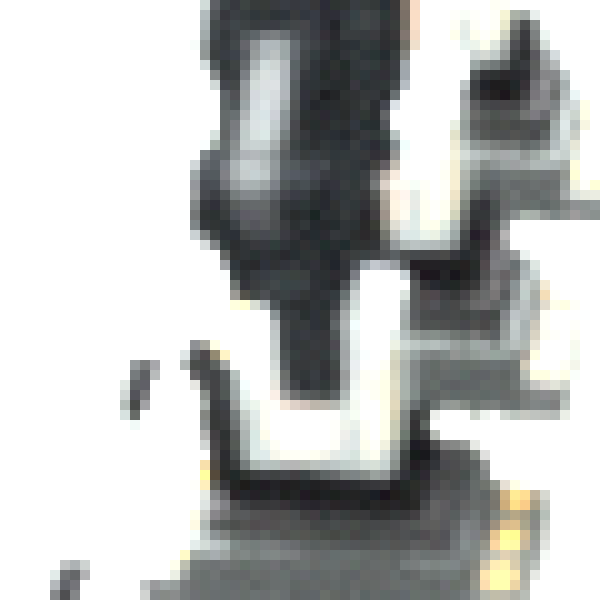

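Request:
{"op": "apply_moves", "data": {"motion": [[20, 0, -0.04, 0, 0], [55, 0, -0.04, 0, 0], [55, 0, -0.04, 0, 0], [55, 0, -0.04, 0, 0], [55, 0, -0.04, 0, 0], [55, 0, -0.04, 0, 0]]}}

```text
t: 14.25
tcp_pos: [0.5532, 0.1384, 0.0629]
tool_rot: [-0.057, 0.705, -0.705, 0.057]
force: [-0.4, 0.2, -0.5]
finger_gap: 0.643
```

```bash
python3 f.py
```

```text
14.25 [0.5532 0.1384 0.0629] [-0.4203  0.1875 -0.4538] [-0.0138 -0.0389 -0.0391] (array([-0.0048, -1.2359, -0.0475]), np.float64(-0.00039499784390915763))
```

Request:
{"op": "apply_moves", "data": {"motion": [[60, 0, -0.3, 0, 0], [60, 0, -0.8, 0, 0], [60, 0, -1.6, 0, 0], [60, 0, -2.6, 0, 0], [60, 0, -3.4, 0, 0], [0, 0, -3.4, 0, 0]]}}

```text
t: 15.0
tcp_pos: [0.5551, 0.1385, 0.168]
tool_rot: [0.055, -0.705, 0.705, -0.06]
force: [-0.2, 0.0, -0.7]
finger_gap: 0.504
```

```bash
python3 - <<'E'
from h import *
np.set_printoptions(precision=4,suppress=True)
s=manip.sense();print(s['tcp_pos'],s['force'],s['finger_gap'])
P=[.5325,.0555,.162]
piv=place(P,[[-.055,.08,.04]])[0]; st=place(P,[[-.084,.08,.0]])[0]; print(piv,st)
print(rows([st[0],st[1],.075],np.pi/2+.162)[:2])
zoom(snap('side','s14'),220,165,90,90,6.5,'z14.png',1.5)
E
```

```text
[0.5551 0.1385 0.168 ] [-0.2169  0.0309 -0.7089] 0.5039904199755213
[0.4653 0.1256 0.04  ] [0.4367 0.1209 0.    ]
(array([ 4.011 ,  3.0752, -0.0601]), np.float64(0.0002494640521565701))
```

View pics/z14.png

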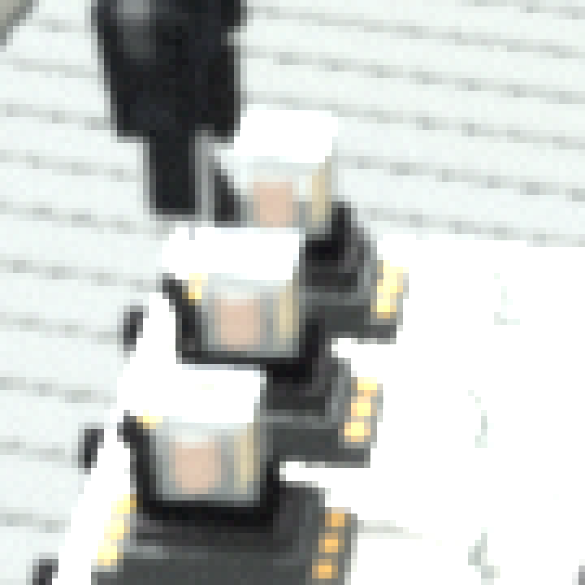

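Seated: it looks the same as the fitted ones, with the clip upright. Next I'll move behind the toggle with the fingers shut.

Request:
{"op": "apply_moves", "data": {"motion": [[0, 1.2, 0, 0, 0], [0, 2.6, 0, 0, 0], [0, 3.8, 0.6, -0.03, 0], [0, 4.0, 1.8, -0.06, 0], [0, 4.0, 2.9, -0.06, 0], [0, 4.0, 3.07, -0.06, 0], [0, 4.0, 3.07, -0.06, 0]]}}

```text
t: 15.92
tcp_pos: [0.4343, 0.1208, 0.0727]
tool_rot: [-0.058, 0.705, -0.705, 0.057]
force: [0.5, 1.0, 0.9]
finger_gap: 0.002
```

```bash
python3 - <<'E'
from h import *
np.set_printoptions(precision=4,suppress=True)
s=manip.sense();print(s['t'],s['tcp_pos'],s['force'],s['finger_gap'])
im=snap('side','s15')
wire('side',im,s,7,255,195,80,80,'z15.png',op=0,back=0)
zoom(snap('top','t15'),215,190,80,80,7,'z15t.png',1.6)
E
```

```text
15.925 [0.4343 0.1208 0.0727] [0.4988 0.9548 0.9396] 0.0015174476598634832
```

View pics/z15.png

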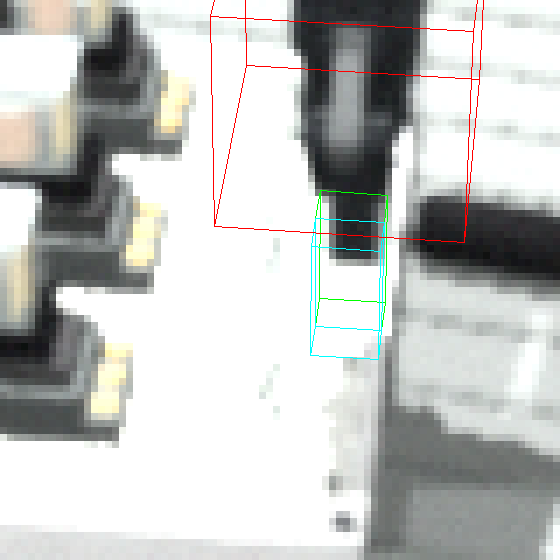

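View pics/z15t.png

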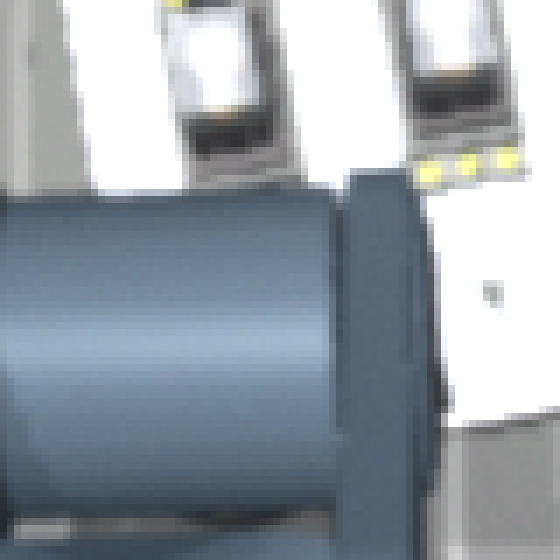

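Request:
{"op": "apply_moves", "data": {"motion": [[0, 0, 0.4, 0, 0], [0, 0, 0.9, 0, 0], [0, 0, 1.0, 0, 0], [0, 0, 1.0, 0, 0]]}}

```text
t: 16.52
tcp_pos: [0.4345, 0.1208, 0.0429]
tool_rot: [-0.057, 0.705, -0.705, 0.057]
force: [0.8, -0.1, -0.6]
finger_gap: -0.002
```

Request:
{"op": "apply_moves", "data": {"motion": [[0, 0, 0.15, 0, 0], [0, 0, 0.15, 0, 0]]}}

```text
t: 16.77
tcp_pos: [0.4345, 0.1208, 0.0384]
tool_rot: [-0.057, 0.705, -0.705, 0.057]
force: [0.6, -0.4, -0.1]
finger_gap: 0.001
```

Request:
{"op": "apply_moves", "data": {"motion": [[0, 0, 0.1, 0, 0], [0, 0, 0.1, 0, 0]]}}

```text
t: 17.02
tcp_pos: [0.4343, 0.1208, 0.0353]
tool_rot: [-0.057, 0.705, -0.705, 0.057]
force: [0.2, 0.3, 0.1]
finger_gap: 0.002
```

Request:
{"op": "apply_moves", "data": {"motion": [[0, 0, 0.07, 0, 0], [0, 0, 0.07, 0, 0]]}}

```text
t: 17.27
tcp_pos: [0.4344, 0.1208, 0.0332]
tool_rot: [-0.057, 0.705, -0.705, 0.057]
force: [-0.1, 0.0, 0.3]
finger_gap: 0.002
```

```bash
python3 - <<'E'
from h import *
np.set_printoptions(precision=4,suppress=True)
s=manip.sense();print(s['t'],s['tcp_pos'],s['force'],s['finger_gap'])
im=snap('side','s16')
wire('side',im,s,8,270,210,70,70,'z16.png',op=0,back=0)
E
```

```text
17.275 [0.4344 0.1208 0.0332] [-0.0651  0.0326  0.3296] 0.0016592199360310183
```

View pics/z16.png

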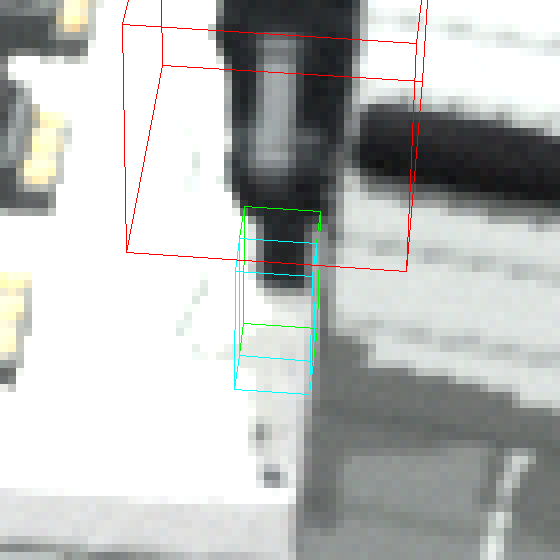

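Request:
{"op": "apply_moves", "data": {"motion": [[0, 0, 0.06, 0, 0], [0, 0, 0.06, 0, 0]]}}

```text
t: 17.58
tcp_pos: [0.4344, 0.1208, 0.0314]
tool_rot: [-0.057, 0.705, -0.705, 0.057]
force: [-0.1, -0.3, -0.9]
finger_gap: -0.001
```

Request:
{"op": "apply_moves", "data": {"motion": [[0, 0, 0.06, 0, 0], [0, 0, 0.06, 0, 0]]}}

```text
t: 17.82
tcp_pos: [0.4344, 0.1208, 0.0296]
tool_rot: [-0.057, 0.705, -0.705, 0.057]
force: [-0.3, 0.0, -1.1]
finger_gap: -0.002
```

```bash
python3 - <<'E'
from h import *
np.set_printoptions(precision=4,suppress=True)
def ray(n,px,ax,v):
    c=CAL[n];d=np.linalg.inv(c['intrinsics'])@[*px,1]; d=c['extrinsics'][:3,:3]@(d*[1,-1,-1]); o=c['extrinsics'][:3,3]
    return o+d*(v-o[ax])/d[ax]
s=manip.sense(); im=snap('side','s17'); zoom(im,280,220,50,50,12,'z17.png',1.5)
b=np.array([-.0025,.0018,0])
P=[.5325,.0555,.162]
for a in (-.4,.4):
  q=place(P,[[-.055+.022*np.sin(a),.08,.04+.022*np.cos(a)]])+b; print('ball',a,q-b,(proj('side',q)-[280,220]+.5)*12-.5)
print('piv',(proj('side',place(P,[[-.055,.08,.04]])+b)-[280,220]+.5)*12-.5)
for z in(.04,.05,.055,.06): print(z,(proj('side',np.array([s['tcp_pos'][0],s['tcp_pos'][1]+.007,z])+b)-[280,220]+.5)*12-.5)
E
```

```text
ball -0.4 [[0.4569 0.1242 0.0603]] [[189.3542 312.0467]]
ball 0.4 [[0.4738 0.127  0.0603]] [[101.1676 305.8129]]
piv [[145.7503 387.7573]]
0.04 [[296.4955 423.4929]]
0.05 [[297.1296 384.6818]]
0.055 [[297.4495 365.1025]]
0.06 [[297.7713 345.4059]]
```

View pics/z17.png

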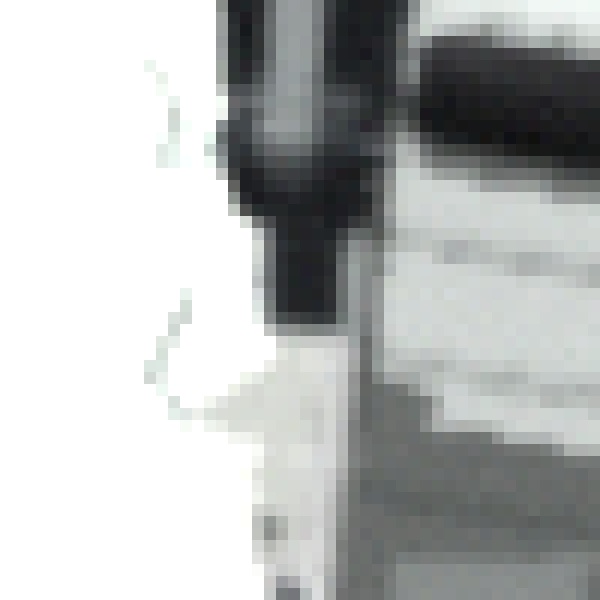

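Request:
{"op": "apply_moves", "data": {"motion": [[0, 0, 0.1, 0, 0], [0, 0, 0.1, 0, 0]]}}

```text
t: 18.12
tcp_pos: [0.4343, 0.1208, 0.0265]
tool_rot: [-0.057, 0.705, -0.705, 0.057]
force: [0.3, 0.5, -0.2]
finger_gap: -0.001
```

Request:
{"op": "apply_moves", "data": {"motion": [[0, 0, 0.1, 0, 0], [0, 0, 0.1, 0, 0]]}}

```text
t: 18.38
tcp_pos: [0.4343, 0.1208, 0.0235]
tool_rot: [-0.057, 0.705, -0.705, 0.057]
force: [-1.0, 0.9, 0.3]
finger_gap: -0.0
```

Request:
{"op": "apply_moves", "data": {"motion": [[0, -0.15, 0, 0, 0], [0, -0.3, 0, 0, 0], [0, -0.3, 0, 0, 0]]}}

```text
t: 18.75
tcp_pos: [0.4437, 0.1223, 0.0238]
tool_rot: [0.057, -0.705, 0.705, -0.057]
force: [-0.9, 0.5, 0.1]
finger_gap: 0.002
```

```bash
python3 - <<'E'
from h import *
s=manip.sense();print(s['t'],s['tcp_pos'],s['force']);zoom(snap('side','s18'),280,220,50,50,12,'z18.png',1.3)
E
```

```text
18.75 [0.44366081 0.12227486 0.02375465] [-0.92851861  0.47703351  0.13162864]
```

View pics/z18.png

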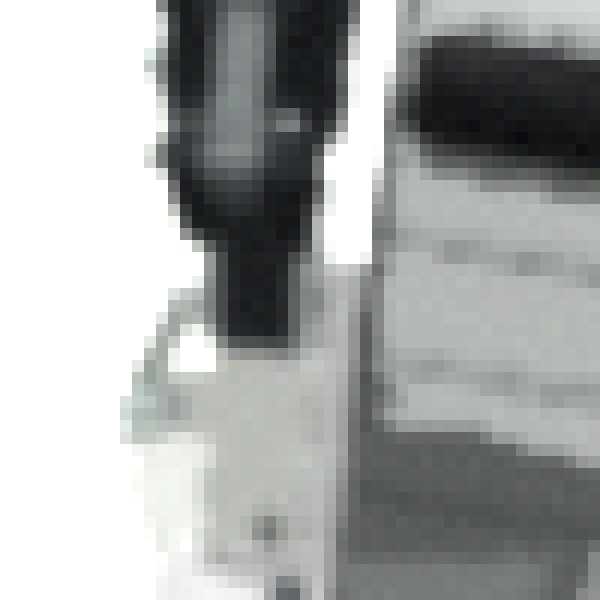

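Request:
{"op": "apply_moves", "data": {"motion": [[0, -0.15, 0, 0, 0], [0, -0.3, 0, 0, 0], [0, -0.4, 0, 0, 0], [0, -0.4, 0, 0, 0]]}}

```text
t: 19.3
tcp_pos: [0.4564, 0.1244, 0.0238]
tool_rot: [-0.056, 0.705, -0.705, 0.058]
force: [-0.9, 0.1, 0.5]
finger_gap: 0.001
```

Request:
{"op": "apply_moves", "data": {"motion": [[0, -0.1, 0, 0, 0], [0, -0.1, 0, 0, 0]]}}

```text
t: 19.55
tcp_pos: [0.4588, 0.1247, 0.0237]
tool_rot: [-0.057, 0.705, -0.705, 0.058]
force: [-1.7, 0.1, -0.7]
finger_gap: 0.0
```

```bash
python3 - <<'E'
from h import *
s=manip.sense();print(s['t'],s['tcp_pos'],s['force']);zoom(snap('side','s19'),270,215,50,50,12,'z19.png',1.3)
E
```

```text
19.55 [0.45884722 0.12474417 0.02368373] [-1.68732715  0.08210098 -0.68119867]
```

View pics/z19.png

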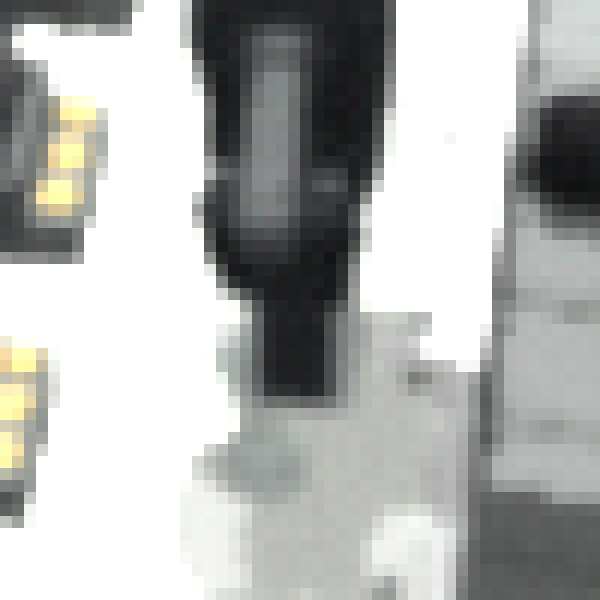

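Request:
{"op": "apply_moves", "data": {"motion": [[0, -0.08, 0, 0, 0], [0, -0.08, 0, 0, 0]]}}

```text
t: 19.85
tcp_pos: [0.4604, 0.1251, 0.0236]
tool_rot: [-0.057, 0.705, -0.705, 0.057]
force: [-2.0, 0.0, -1.0]
finger_gap: -0.002
```

Request:
{"op": "apply_moves", "data": {"motion": [[0, -0.06, 0, 0, 0], [0, -0.06, 0, 0, 0]]}}

```text
t: 20.1
tcp_pos: [0.4607, 0.1252, 0.0235]
tool_rot: [0.058, -0.705, 0.705, -0.056]
force: [-4.8, -1.5, -0.8]
finger_gap: -0.003
```

Request:
{"op": "apply_moves", "data": {"motion": [[0, -0.06, 0, 0, 0], [0, -0.06, 0, 0, 0]]}}

```text
t: 20.35
tcp_pos: [0.4607, 0.1253, 0.0234]
tool_rot: [0.06, -0.705, 0.705, -0.055]
force: [-6.6, -2.3, 1.4]
finger_gap: -0.001
```

Request:
{"op": "apply_moves", "data": {"motion": [[0, -0.05, 0, 0, 0], [0, -0.05, 0, 0, 0]]}}

```text
t: 20.6
tcp_pos: [0.4607, 0.1253, 0.0233]
tool_rot: [0.061, -0.705, 0.705, -0.054]
force: [-8.7, -4.2, 3.4]
finger_gap: -0.005
```

Request:
{"op": "apply_moves", "data": {"motion": [[0, 0.4, 0, 0, 0], [0, 0.9, 0, 0, 0], [0, 1.1, -0.8, 0, 0], [0, 1.1, -2.2, 0, 0], [0, 1.5, -3.6, 0.8, 0], [0, 1.5, -5, 2.5, 0], [0, 1.5, -5, 4.4, 0], [0, 1.5, -5, 6.3, 0], [0, 1.5, -5, 8.2, 0], [0, 1.5, -5, 10, 0], [0, 1.5, -5, 10, 0]]}}

```text
t: 21.98
tcp_pos: [0.4714, -0.1821, 0.1741]
tool_rot: [0.054, -0.704, 0.706, -0.057]
force: [-1.2, 0.4, -0.2]
finger_gap: -0.001
```

```bash
python3 - <<'E'
from h import *
s=manip.sense();print(s['t'],s['tcp_pos'],s['force']);zoom(snap('side','s20'),220,170,110,110,5.4,'z20.png',1.1);t=snap('top','t20');zoom(t,215,160,130,100,6,'z20t.png',1.3)
E
```

```text
21.975 [ 0.47138256 -0.18214825  0.17412715] [-1.15749233  0.35997321 -0.2203763 ]
```

View pics/z20.png

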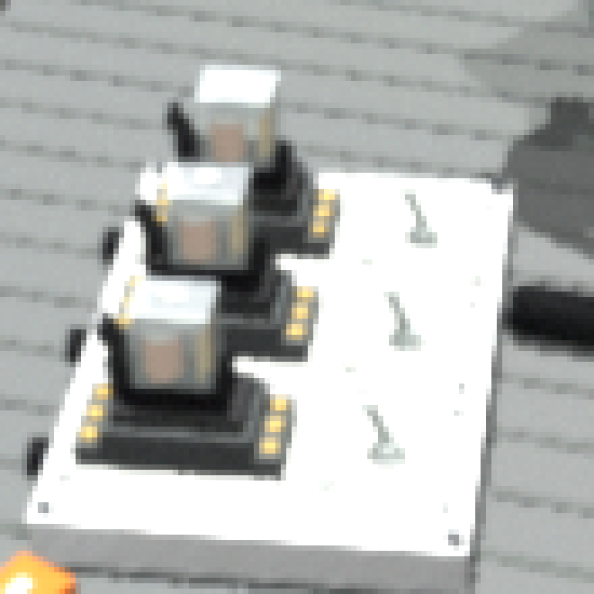

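View pics/z20t.png

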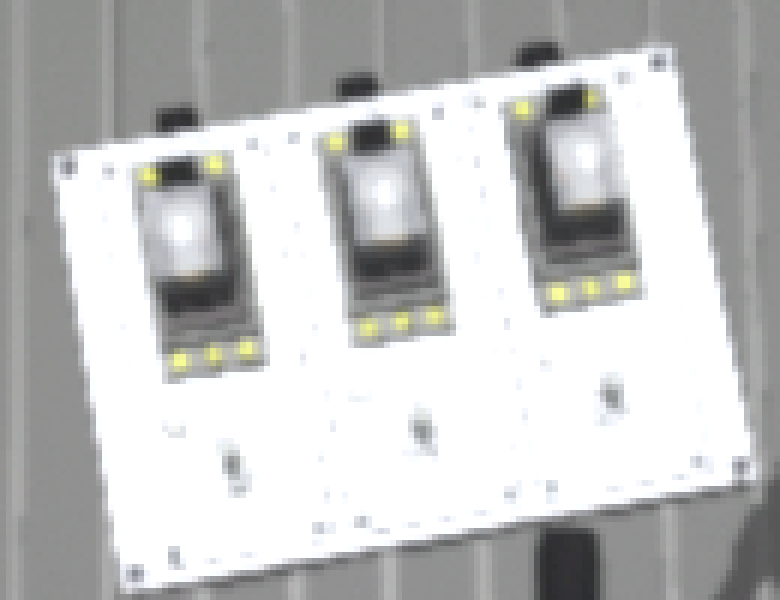

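View pics/s20.png

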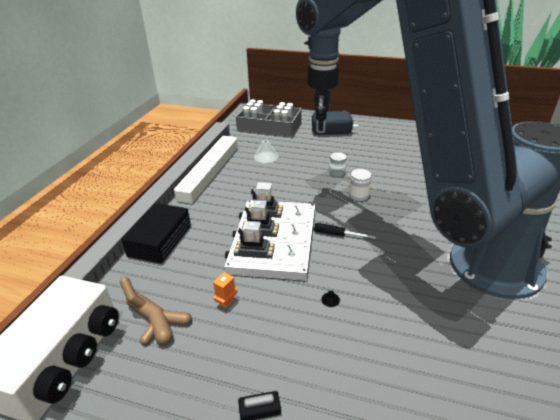

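All three relays look equally seated in side (252,235), with clips upright. All three toggles lean towards their sockets (left one at side 291,250), and the bystanders look unmoved. I'm handing it in.

```bash
python3 - <<'E'
from h import *
s=manip.sense();print(s['t'],s['force'],s['qd'].round(3)); print(manip.sign_off())
E
```

```text
22.075 [ 0.56635328 -0.05601431  0.31027084] [ 0.033 -0.009  0.029  0.002  0.007 -0.001]
the job is handed in; nothing more can be done
None
```

The spare relay is fully home in the left channel's socket and that channel's toggle is switched on. I handed the job in at about 22 s with the arm clear of everything.

- **Relay:** I pressed it straight down. The clip's sideways force built to about 5 N, then dropped away as it clicked. The relay then stopped dead at TCP z = 63.5 mm while the force rose to about 10 N, so it is on the hard bottom and well under the 30 N limit. I released it before touching the switch.
- **Toggle:** I pushed it towards the socket with closed fingers. It reached its end stop after about 16 mm of travel, and the force peaked at about 10 N.
- **Last pictures:** The new relay and its clip look the same as the two fitted ones. All three toggles lean the same way, and I saw no change in the other things in the final pictures.

Two things disagreed with what was given:
- **Cameras:** The two cameras differed by about 5 mm, so I averaged them and judged the fit within each picture.
- **Fingertips:** The visible ends sat about 25 to 30 mm above the reported TCP. The fingers met no contact with the TCP below the panel's top, so I went by the pictures and the force readings for heights.

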